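# Unlock the jaw articulator and hold its upper arm raised

### The arm

A 7-joint arm with a two-finger parallel gripper is mounted at the origin on a cart in front of the work surface, level with it; the furniture and walls round the work are solid. World frame = base frame: x ahead of the robot, y to its left, z up, the work surface at z = 0. Lengths are in m, angles in rad, forces in N, time in s.
With the tool pointing down it reaches from about 0.425 to 0.925 m from the base axis. Payload 6.8 kg.
Tool frame: the origin (TCP) lies midway between the tips of the shut fingers; the grasp point (between the pads) lies bot.grip_point_offset behind it (bot.grip_point_offset is the distance from the TCP to the grasp point, in m); z points along the fingers, y is the line along which they close (so a half turn about z gives the same grasp; the last joint's range is limited). The gripper opens to 85 mm and grips with 20 to 120 N. Pads are 22 mm wide; open, the fingers measure 114 mm over their backs; the gripper's body (76 mm by 85 mm) begins 54 mm behind the grasp point. The pads swing forward as they close: fully open they stand 13 mm farther back than shut.
Start: joints at [1.221, 0.477, 0.022, 1.555, -0.011, 1.109, -0.083], TCP at [0.162, -0.655, 0.203] pointing down, gripper open.
Joint ranges: [-2.96, 2.96], [-0.34, 2.1], [-1.41, 1.46], [0.24, 2.44], [-1.37, 4.51], [0.17, 1.92], [-2.96, 2.96]. Speed limits (rad/s): [2.39, 2.39, 3.14, 3.14, 3.14, 3.14, 3.14].

### API

Orientations are given as a unit quaternion [w, x, y, z].
In Python, from station import get_obs, cams, job, bot gives the robot as it stands.
- The arm moves only by the tool arm_command, never from a script. Its argument "rows" is a list that holds one entry, the list of rows, each a list of 5 numbers: the finger opening in mm, from 0 to 85.4, then the shift along the world's x, y, z in units of 60 mm (1.0 is 60 mm), then the turn about the world's z in units of 0.08 rad (1.0 is 0.08 rad). In form: [[[grip, x, y, z, turn], ...]]. A call has exactly 10 rows; each row shifts and turns the commanded pose from where the row before left it; what a row does not reach is not made up. A row lasts 1/8 s, in which the tool goes at most 62.5 mm and 10.7 degrees, less where a joint would pass 70% of its speed; a pose out of reach is approached as far as the arm can. A call with a number of a shift or a turn outside -1 to 1 is refused whole. A call with a gripper value outside its range is refused whole. The fingers move at their own pace and stop on an object; "newtons" is the grip in N (left out, the last holds). Time passes only in rows, so rows that do not move let the fingers close, or fill a call up. It gives the time, the measured TCP pose, the force, the opening and the grip force at its end, in the units of the state.
- get_obs(): the state, without advancing time (a new reading comes with each control period).
- cams.read_camera(name): name is "scene" or "top" or "wrist"; returns the picture (400x640x3 uint8, red, green, blue); there is no depth.
- cams.camera_params(name): a dict with "K" (3x3 intrinsics, pixels), "k1" (the pictures are not rectified: a ray, as slopes to the right and down, at radius r is drawn at 1 + k1 r^2 times it, then the intrinsics apply), "extrinsics" (4x4, takes a point from camera to world coordinates). Camera axes: x right, y down, z forward; pixel columns grow to the right and rows downward; lengths in m; the calibration is good to about 2 mm. A picture is of the moment at which its call begins: read the wrist's pose just before it. camera_params takes no time and is no camera call; for the wrist camera it gives the pose at the moment of the call.
- job.hand_in(): hands the job in; it is judged then, once.
The state is a dict: "t": time; "q": joint angles; "joint_vel": joint speeds; "joint_torque": joint torques, N m; "eef_pos": TCP position; "tool_rot": TCP orientation; "contact_force": force on the tool from outside, world axes, zero at the start; "torque": the same for the moment, N m; "gripper_width": opening from 0.0 (shut) to 1.0 (fully open); "grasp_force": force on a finger pad.
Only numpy, scipy, OpenCV 4.12 (cv2) and the standard library are available. Lean on these libraries where they do the work, as an engineer would, in place of code of your own. Each camera call takes 0.05 s, during which the arm holds its last target. There are 200 camera calls.

### The job

Take the upper arm off the little jaw articulator. Lift the square key out of its block, seat it fully in the recess of the lock knob, turn the knob anticlockwise (seen from above) as far as it goes so that its finger swings off the tongue, and leave the key standing in the knob. Then squeeze the spring latch plate sideways right up towards the finger plate, lift the arm straight up off its ball, and finish still holding it so, latch squeezed, level and raised about 12 cm above where it sat; do not disturb the other things on the worktop.

Things in the scene. Friction and masses are not known exactly. Their poses are not given: they have to be found in the camera images.
- frame: Articulator lower frame, fixed: aluminium plate 90 (x) x 215 (y) x 12 mm, y from -60 to +155 mm. Origin on the worktop under the ball stud, z up. Ball stud on a thin neck at x = y = 0: head 20 mm across, flat shoulder below at z 40, top at z 58 mm. A rest fork at y = +76 mm carries the tongue (rest z 58, cheeks to z 64 mm). The lock knob's post stands at y = +125 mm.
- recess (a point): Centre of the mouth of the square recess in the top of the captive lock knob (dark 32 mm square block on the post), z 75 mm above the worktop, frame x = 0, y = +125 mm. Recess 10.6 mm square with a 1.5 mm chamfer, 18 mm deep, opening straight up; its sides are parallel to the point's x and y axes and turn with the knob.
- lock_knob (a joint): Angle of the lock knob, rad; starts 0 to 0.15 and grows anticlockwise seen from above to a stop at 1.05. Stays where left (friction 0.06 N m). From 0.8 on the finger is well clear of the tongue. The key has about 0.2 rad of play in the recess, so it must turn that much more than the knob.
- upper_part: Upper arm, loose, aluminium, about 0.31 kg with its latch: socket head 29 mm square over the ball, 20 mm wide tongue along +y to 90 mm, nose along -y to -50 mm. Origin on the ball's axis at the underside of its 8 mm plate, z up; seated, it is at frame z 58 mm, yaw as the frame. Two upright plates stand on the head, facing along x; grip across their outer faces from above, at y = 0.
- latch (a joint): Travel of the spring latch in the upper arm, m: 0 closed, grows as the latch plate moves along the arm's +x towards the finger plate, to its stop at 0.013. Spring 6 N at the start to 11 N at the stop, springs shut when let go. Closed, its teeth sit 2 mm under the ball's shoulder and hold the arm down; the arm comes free beyond about 0.010.
- latch_plate (a point): Centre of the outer face of the upright latch plate (24 mm wide, 3 mm thick, top at arm z +50 mm), where a gripper finger presses; arm x = -31 mm when closed, y = 0, z = +35 mm.
- key: Square key, upright, loose, 0.07 kg: 9 mm square steel bit (lowest 22 mm), then a short round shank, then a grey handle from 40 to 98 mm above the tip, 18 mm thick (x) and 32 mm wide (y), sides parallel to the bit's. Origin at the centre of the bit's tip, z up to the handle. Starts in its block with the tip 15 mm above the worktop, yaw as the block. Seated in the knob its tip is 57 mm above the worktop.
- key_tip (a point): Centre of the end of the key's bit (the key's origin).
- key_block: Fixed aluminium block 60 x 60 x 35 mm with a square hole 20 mm deep in its top in which the key stands; origin at the centre of its underside.
- file_stand: Steel block of root canal files 51 x 56 x 75 mm, behind the articulator; leave alone.
- dropper: Dropper bottle 29 mm across, 62 mm tall, behind the articulator; leave alone.
- pot: Small pot 47 mm across, 40 mm tall, behind the key block; leave alone.
- bottle: Amber glass bottle 42 mm across, 85 mm tall; leave alone.
- bur_box: Little dark box 50 x 60 x 30 mm; leave alone.
- lock_finger (a point): Free end of the knob's finger, 10 mm wide, 6 mm thick, 50 mm from the knob axis along the recess's -y. At the start it lies 2 mm over the end of the tongue and stops it rising.
- finger_plate (a point): Centre of the outer face of the fixed finger plate (24 mm wide, 3 mm thick, top at arm z +50 mm): arm x = +18, y = 0, z = +35 mm. From here to the latch plate's outer face is 49 mm closed, 36 mm fully squeezed; squeezed, their middle lies at arm x = 0.

How it is judged:
By the outcome, as a careful person would: the job done as asked, in the order asked, and still so for the second after the job is handed in, while the arm keeps its last pose, push and grip.
It also fails if it takes over 50 s, if anything falls off the work surface, if the arm or the gripper's body presses on something with over 40 N, if the wrist force passes 120 N, or if a joint passes its speed limit or range.

## Working session

There is one attempt and no reset: what is moved stays moved. The work goes in short steps, Python scripts to look and compute and a tool call to move; the robot and the scene stay as the last step left them, time stands still between calls to the robot, and variables do not carry over. Pictures are saved under pics/ and viewed, at most 10 in all, crops included, and the job is handed in when it is done.

Besides the shell and the picture viewer there is one more tool, called as a command line: name --argument value ..., lists and objects as JSON in quotes. arm_command: Moves the arm, as the interface text tells. Its arguments: {"type":"object","properties":{"rows":{"type":"array"},"newtons":{"type":"number"}},"required":["rows"]}

```bash
ls; mkdir -p pics
python3 - <<'E'
from station import get_obs,cams,job,bot
import cv2,numpy as np
o=get_obs();print({k:np.round(v,3) for k,v in o.items()},bot.grip_point_offset)
a=[]
for n in("scene","top"):
    p=cams.camera_params(n);print(n,p)
    im=cams.read_camera(n);cv2.imwrite(f"pics/{n}0.png",im[...,::-1])
E
```

```text
pics
{'t': np.float64(0.0), 'q': array([ 1.221,  0.478,  0.022,  1.557, -0.011,  1.109, -0.083]), 'joint_vel': array([ 0.001, -0.002,  0.   , -0.001,  0.001, -0.002, -0.001]), 'joint_torque': array([-1.0000e-03, -5.9645e+01,  1.6080e+00, -2.8119e+01,  1.2000e-02,
        1.0000e-02,  0.0000e+00]), 'eef_pos': array([ 0.161, -0.655,  0.202]), 'tool_rot': array([-0.001,  0.993,  0.121, -0.   ]), 'contact_force': array([-0.748, -0.169, -0.546]), 'torque': array([ 0.031, -0.014,  0.01 ]), 'grasp_force': np.float64(0.0), 'gripper_width': np.float64(0.998)} 0.0187
scene {'K': array([[390.93603776,   0.        , 317.0401646 ],
       [  0.        , 390.93603776, 206.1012101 ],
       [  0.        ,   0.        ,   1.        ]]), 'k1': 0.016406716727487506, 'extrinsics': array([[ 0.55187606, -0.48226945,  0.68033006, -0.07795853],
       [-0.8337166 , -0.30078888,  0.46307956, -0.53637489],
       [-0.01869341, -0.82276499, -0.56807423,  0.63742143],
       [ 0.        ,  0.        ,  0.        ,  1.        ]])}
top {'K': array([[441.83408051,   0.        , 325.39088584],
       [  0.        , 441.83408051, 202.47560768],
       [  0.        ,   0.        ,   1.        ]]), 'k1': -0.03410109923541713, 'extrinsics': array([[ 0.01095703, -0.99049072,  0.13714255,  0.40603176],
       [-0.9999142 , -0.00986854,  0.00861434, -0.1121314 ],
       [-0.00717903, -0.13722517, -0.99051386,  1.28937895],
       [ 0.        ,  0.        ,  0.        ,  1.        ]])}
```

View pics/scene0.png

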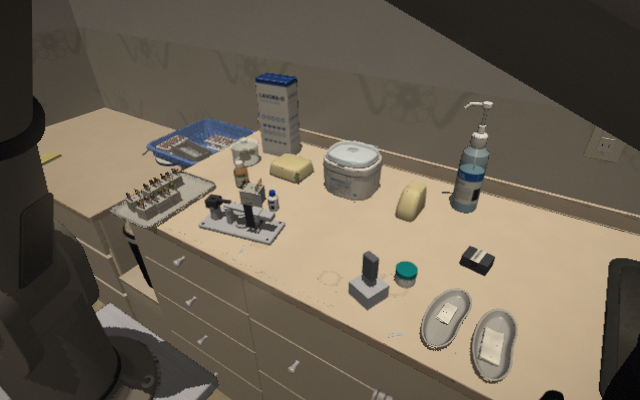

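View pics/top0.png

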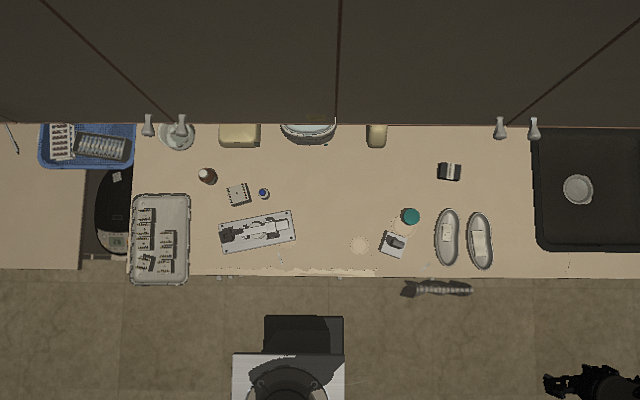

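The scene picture shows the articulator at about (243,222) and the key in its block at (369,285). In the top picture the frame is at about (257,232), with the knob at its left end, and the key block is at (392,243), with the pot (410,216) behind it.

```bash
cat > h.py <<'E'
import numpy as np,cv2
from scipy.spatial.transform import Rotation as R
from station import get_obs,cams,job,bot
def ray(p,uv):
    K=p["K"];d=(np.array(uv,float)-[K[0,2],K[1,2]])/[K[0,0],K[1,1]]
    s=d.copy()
    for _ in range(20): s=d/(1+p["k1"]*(s@s))
    E=p["extrinsics"];return E[:3,3],E[:3,:3]@np.r_[s,1]
def onz(p,uv,z):
    o,d=ray(p,uv);return o+d*(z-o[2])/d[2]
def tri(rays):
    A=np.zeros((3,3));b=np.zeros(3)
    for o,d in rays:
        d=d/np.linalg.norm(d);M=np.eye(3)-np.outer(d,d);A+=M;b+=M@o
    x=np.linalg.solve(A,b);return x,[np.linalg.norm(np.cross(x-o,d/np.linalg.norm(d))) for o,d in rays]
def proj(p,X):
    E=p["extrinsics"];c=E[:3,:3].T@(np.array(X,float)-E[:3,3]);s=c[:2]/c[2]
    s=s*(1+p["k1"]*(s@s));return s*[p["K"][0,0],p["K"][1,1]]+[p["K"][0,2],p["K"][1,2]]
def shot(n,f):
    p=cams.camera_params(n);im=np.ascontiguousarray(cams.read_camera(n)[...,::-1]);cv2.imwrite(f"pics/{f}.png",im);return p,im
def st():
    o=get_obs();q=o["tool_rot"];r=R.from_quat([q[1],q[2],q[3],q[0]]).as_matrix()
    print("t",round(o["t"],2),"tcp",np.round(o["eef_pos"],4),"y-axis",np.round(r[:,1],3),"z",np.round(r[:,2],3),"yawdeg",round(np.degrees(np.arctan2(r[1,1],r[0,1])),2),"w",round(o["gripper_width"]*85.4,1),"F",np.round(o["contact_force"],1),"g",round(o["grasp_force"],1))
E
python3 - <<'E'
from h import *
p=cams.camera_params("top");im=cv2.imread("pics/top0.png")
hsv=cv2.cvtColor(im,cv2.COLOR_BGR2HSV)
m=((hsv[...,1]<30)&(hsv[...,2]>90)).astype(np.uint8)*255
for x0,y0,x1,y1,z in((205,200,305,265,.012),(370,225,412,265,.035)):
    mm=np.zeros_like(m);mm[y0:y1,x0:x1]=m[y0:y1,x0:x1]
    mm=cv2.morphologyEx(mm,cv2.MORPH_CLOSE,np.ones((5,5)))
    c=max(cv2.findContours(mm,0,2)[0],key=cv2.contourArea)
    r=cv2.minAreaRect(c);B=np.array([onz(p,u,z) for u in cv2.boxPoints(r)])
    e=np.diff(B,axis=0);print(r,"\n",B.round(3),"ctr",B.mean(0).round(4),"len",np.linalg.norm(e,axis=1).round(3),"ang",np.degrees(np.arctan2(e[:,1],e[:,0])).round(1))
pw=cams.camera_params("wrist");print(pw)
for n,u in(("pot",(410,216)),("files",(238,194)),("drop",(263,193)),("amber",(207,175))): print(n,onz(p,u,.05).round(3))
st()
E
```

```text
((256.3653869628906, 231.82691955566406), (30.005765914916992, 73.73966217041016), 78.69007110595703) 
 [[ 0.516  0.213  0.012]
 [ 0.56   0.003  0.012]
 [ 0.475 -0.016  0.012]
 [ 0.431  0.192  0.012]] ctr [0.4952 0.0981 0.012 ] len [0.214 0.087 0.213] ang [ -78.  -167.5  102. ]
((393.47943115234375, 244.5548095703125), (21.418529510498047, 21.301488876342773), 20.556045532226562) 
 [[ 0.444 -0.256  0.035]
 [ 0.5   -0.278  0.035]
 [ 0.479 -0.334  0.035]
 [ 0.423 -0.313  0.035]] ctr [ 0.4615 -0.2952  0.035 ] len [0.061 0.06  0.06 ] ang [ -20.8 -110.1  158.8]
{'K': array([[283.98730721,   0.        , 318.68187422],
       [  0.        , 283.98730721, 200.00565494],
       [  0.        ,   0.        ,   1.        ]]), 'k1': -0.03127688975743709, 'extrinsics': array([[ 0.23889301, -0.92917227, -0.28207981,  0.23368463],
       [-0.97104362, -0.22921908, -0.06732675, -0.63693493],
       [-0.00209993,  0.28999569, -0.95702565,  0.37169894],
       [ 0.        ,  0.        ,  0.        ,  1.        ]])}
pot [ 0.542 -0.34   0.05 ]
files [0.6   0.148 0.05 ]
drop [0.603 0.076 0.05 ]
amber [0.654 0.239 0.05 ]
t 0.1 tcp [ 0.1615 -0.6548  0.2016] y-axis [ 0.24  -0.971 -0.002] z [-0.001  0.002 -1.   ] yawdeg -76.14 w 85.5 F [0.1 0.  0.5] g 0.0
```

Both rectangles match the given sizes: frame 214x87 mm, block 60 mm. Frame yaw is about 12°, its origin is about (0.505, 0.052), and the recess is about (0.479, 0.174). I'll move in to look at the key from above.

arm_command --rows '[[[85,0.48,0.6,0.25,0],[85,0.48,0.6,0.25,0],[85,0.48,0.6,0.25,0],[85,0.48,0.6,0.25,0],[85,0.48,0.6,0,0],[85,0.48,0.6,0,0],[85,0.48,0.6,0,0],[85,0.48,0.6,0,0],[85,0.48,0.6,0,0],[85,0.48,0.6,0,0]]]'

```text
t: 1.35
eef_pos: [0.4501, -0.2941, 0.2623]
tool_rot: [-0.0, 0.993, 0.121, -0.0]
contact_force: [0.9, 0.1, 0.8]
gripper_width: 0.997
grasp_force: 0.0
```

Run:
```python
from h import *
st();p,im=shot("wrist","w1");st()
np.save("w1.npy",p,allow_pickle=True)
for X in((.4615,-.295,.035),(.4615,-.295,.113)): print(proj(p,X))
```

```text
t 1.35 tcp [ 0.4501 -0.2941  0.2623] y-axis [ 0.239 -0.971 -0.   ] z [-0.  0. -1.] yawdeg -76.16 w 85.1 F [0.9 0.1 0.8] g 0.0
t 1.4 tcp [ 0.4548 -0.2874  0.2624] y-axis [ 0.248 -0.969 -0.003] z [ 0.002  0.003 -1.   ] yawdeg -75.66 w 85.1 F [ 4.   4.8 -0.3] g 0.0
[321.72549089 161.25098759]
[322.37874248 172.14914143]
```

View pics/w1.png

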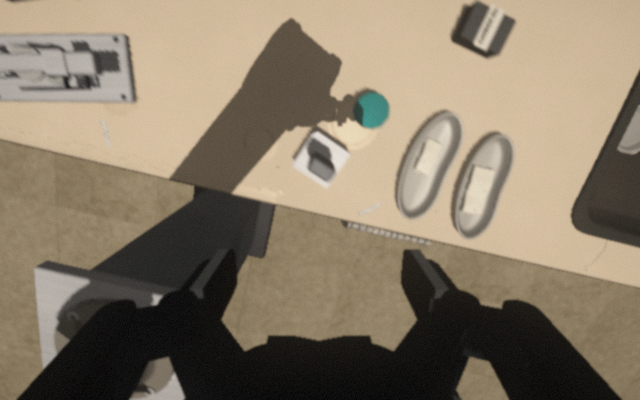

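The wrist view shows the block at (321,158) with the dark handle on it, close to where I predicted. The arm was still settling, so I'll take this view again, enlarged.

Run:
```python
from h import *
p,im=shot("wrist","w2");p,im=shot("wrist","w2");st()
p0=cams.camera_params("top");t=cv2.imread("pics/top0.png")
u=np.array(proj(p,(.4615,-.295,.07))).astype(int)
a=cv2.resize(im[u[1]-40:u[1]+40,u[0]-40:u[0]+40],(400,400),interpolation=cv2.INTER_CUBIC)
b=cv2.resize(t[215:265,368:418],(400,400),interpolation=cv2.INTER_CUBIC)
print("crop origin",u-40);cv2.imwrite("pics/c2.png",np.hstack([a,b]))
print(repr(p))
for q,n in((p,"wrist"),(p0,"top"),(cams.camera_params("scene"),"scene")):
  for z in(.035,.113): print(n,z,proj(q,(.4615,-.295,z)).round(1))
```

```text
t 1.5 tcp [ 0.4511 -0.2926  0.2622] y-axis [ 0.245 -0.97  -0.001] z [-0.     0.001 -1.   ] yawdeg -75.83 w 84.7 F [ 0.2 -0.2 -0.5] g 0.0
crop origin [284 128]
{'K': array([[283.98730721,   0.        , 318.68187422],
       [  0.        , 283.98730721, 200.00565494],
       [  0.        ,   0.        ,   1.        ]]), 'k1': -0.03127688975743709, 'extrinsics': array([[ 0.24749152, -0.92762776, -0.27974039,  0.52485986],
       [-0.96888678, -0.23770165, -0.06896614, -0.27139771],
       [-0.00251984,  0.2881053 , -0.95759542,  0.43255047],
       [ 0.        ,  0.        ,  0.        ,  1.        ]])}
wrist 0.035 [324.5 164.4]
wrist 0.113 [325.7 175.9]
top 0.035 [393.4 244.5]
top 0.113 [397.7 243.3]
scene 0.035 [368.4 283.7]
scene 0.113 [370.6 255.8]
```

View pics/c2.png

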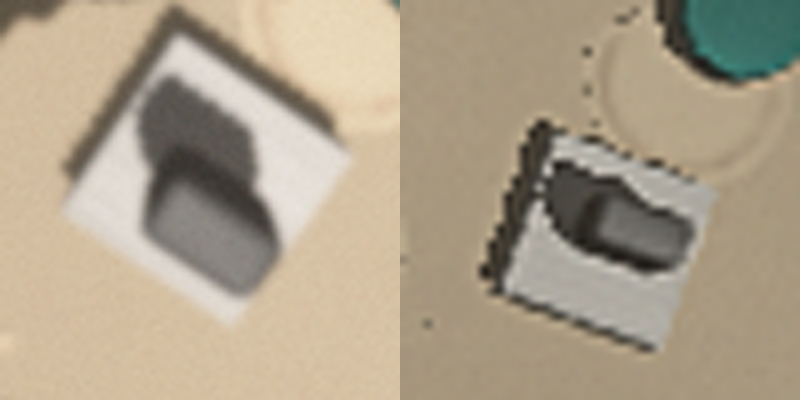

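The crop shows the handle top centred at wrist pixel (326,174), with top-camera pixel about (398,243.5). Its long side runs parallel to the block edge at world -110°, so the thin direction lies at about -20.5°. Next I'll triangulate.

Run:
```python
from h import *
p=cams.camera_params("wrist");pt=cams.camera_params("top")
print(tri([ray(p,(326,174.3)),ray(pt,(398.2,243.7))]))
# block top in wrist: bright mask
im=cv2.imread("pics/w2.png");h=cv2.cvtColor(im,cv2.COLOR_BGR2HSV)
m=((h[...,1]<35)&(h[...,2]>150)).astype(np.uint8);mm=np.zeros_like(m);mm[128:208,284:364]=m[128:208,284:364]
c=max(cv2.findContours(mm,0,2)[0],key=cv2.contourArea);r=cv2.minAreaRect(c)
B=np.array([onz(p,u,.035) for u in cv2.boxPoints(r)]);e=np.diff(B,axis=0)
print(B.mean(0),np.linalg.norm(e,axis=1),np.degrees(np.arctan2(e[:,1],e[:,0])))
print("block tri",tri([ray(p,r[0]),ray(pt,(393.48,244.55))]))
# dark handle+shadow ; handle top corners
C=np.array([onz(p,np.array(u)/5+[284,128],.113) for u in((170,165),(278,235),(238,298),(145,225))])
e=np.diff(C,axis=0);print(C.mean(0),np.linalg.norm(e,axis=1),np.degrees(np.arctan2(e[:,1],e[:,0])));st()
```

```text
(array([ 0.46041862, -0.29777271,  0.10789241]), [np.float64(0.0006760318432317601), np.float64(0.0006760318432317598)])
[ 0.47672404 -0.30513765  0.035     ] [0.03081897 0.06192363 0.03178877] [ -31.42932997 -119.92807782  150.35570885]
block tri (array([ 0.46554716, -0.31153347, -0.06883   ]), [np.float64(0.0013259674393919173), np.float64(0.001325967439391914)])
[ 0.4611343  -0.29757537  0.113     ] [0.02948125 0.01737082 0.02750349] [-108.90678908  163.06941522   65.45191224]
t 1.5 tcp [ 0.4511 -0.2926  0.2622] y-axis [ 0.245 -0.97  -0.001] z [-0.     0.001 -1.   ] yawdeg -75.83 w 84.7 F [ 0.2 -0.2 -0.5] g 0.0
```

arm_command --rows '[[[70,0.17,-0.06,-0.3,1],[60,0,0,-0.3,1],[60,0,0,-0.3,1],[60,0,0,-0.3,1],[60,0,0,-0.3,1],[60,0,0,-0.2,1],[60,0,0,0,1],[60,0,0,0,1],[60,0,0,0,1],[60,0,0,0,1]]]'

```text
t: 2.75
eef_pos: [0.4586, -0.3004, 0.1601]
tool_rot: [-0.0, 0.867, 0.498, -0.001]
contact_force: [0.4, -0.3, -0.1]
gripper_width: 0.703
grasp_force: 0.0
```

arm_command --rows '[[[50,0,0,0,1],[50,0,0,0,1],[50,0,0,0,0.06],[50,0,0,0,0],[50,0,0,0,0],[50,0,0,0,0],[50,0,0,0,0],[50,0,0,0,0],[50,0,0,0,0],[50,0,0,0,0]]]'

```text
t: 4.0
eef_pos: [0.4598, -0.2989, 0.1605]
tool_rot: [-0.0, 0.823, 0.567, 0.0]
contact_force: [0.1, 0.6, 0.8]
gripper_width: 0.585
grasp_force: 0.0
```

Run:
```python
from h import *
st();p,im=shot("wrist","w3");print(proj(p,(.461,-.296,.113)),proj(p,(.461,-.296,.035)))
```

```text
t 4.0 tcp [ 0.4598 -0.2989  0.1605] y-axis [ 0.934 -0.356  0.   ] z [ 0.  0. -1.] yawdeg -20.87 w 50.0 F [0.1 0.6 0.8] g 0.0
[318.58882136 206.46424641] [318.6036073  183.74022609]
```

View pics/w3.png

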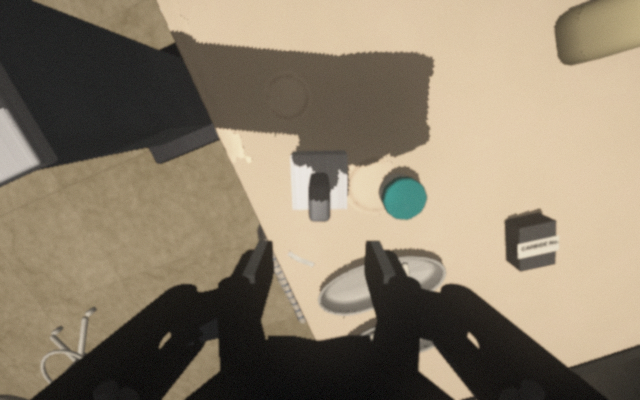

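The handle top is centred at about (319,206), between the fingers (265 and 372), and square to them. I'll descend and grip.

arm_command --rows '[[[50,0.02,0.04,-0.3,0],[50,0,0,-0.4,0],[50,0,0,-0.4,0],[50,0,0,-0.3,0],[50,0,0,-0.1,0],[50,0,0,0,0],[10,0,0,0,0],[10,0,0,0,0],[10,0,0,0,0],[10,0,0,0,0]]]' --newtons 60

```text
t: 5.3
eef_pos: [0.4617, -0.297, 0.0714]
tool_rot: [0.001, 0.824, 0.567, 0.0]
contact_force: [-0.1, 0.5, 5.7]
gripper_width: 0.195
grasp_force: 60.9
```

Run:
```python
from h import *
st()
```

```text
t 5.3 tcp [ 0.4617 -0.297   0.0714] y-axis [ 0.934 -0.356  0.002] z [ 0.001 -0.001 -1.   ] yawdeg -20.87 w 16.7 F [-0.1  0.5  5.7] g 60.9
```

arm_command --rows '[[[10,0,0,0.3,0],[10,0,0,0.5,0],[10,0,0,0.6,0],[10,0,0,0.6,0],[10,0,0,0.5,0],[10,0,0.3,0,0.5],[10,0,0.5,0,0.8],[10,0,0.6,0,0.8],[10,0,0.7,0,0.8],[10,0,0.7,0,0.8]]]'

```text
t: 6.55
eef_pos: [0.4599, -0.1246, 0.2197]
tool_rot: [-0.001, 0.729, 0.685, -0.0]
contact_force: [0.2, 0.3, -0.9]
gripper_width: 0.191
grasp_force: 60.1
```

arm_command --rows '[[[10,0.05,0.7,0,0.8],[10,0.05,0.7,0,0.8],[10,0.05,0.7,0,0.8],[10,0.05,0.7,0,0.8],[10,0.05,0.5,0,0.8],[10,0.05,0.3,0,0.3],[10,0,0,0,0],[10,0,0,0,0],[10,0,0,0,0],[10,0,0,0,0]]]'

```text
t: 7.8
eef_pos: [0.4791, 0.0865, 0.2205]
tool_rot: [0.0, 0.604, 0.797, -0.0]
contact_force: [-0.4, 0.0, -0.4]
gripper_width: 0.188
grasp_force: 60.1
```

Run:
```python
from h import *
st();p,im=shot("wrist","w4")
ps,s=shot("scene","s4");o=get_obs()["eef_pos"];print(proj(ps,o-[0,0,.0564]),proj(ps,o))
print(proj(p,(.479,.174,.075)),proj(p,(.505,.052,.108)))
u=proj(ps,o-[0,0,.03]).astype(int)
b=cv2.resize(s[u[1]-40:u[1]+40,u[0]-20:u[0]+20],(300,600),interpolation=cv2.INTER_CUBIC)
print(u-[20,40])
k=proj(p,(.485,.15,.075)).astype(int);k=np.clip(k,[100,120],[540,280]);print("w crop",k-[100,120])
a=cv2.resize(im[k[1]-120:k[1]+120,k[0]-100:k[0]+100],(500,600),interpolation=cv2.INTER_CUBIC)
cv2.imwrite("pics/c4.png",np.hstack([a,b]))
```

```text
t 7.8 tcp [0.4791 0.0865 0.2205] y-axis [ 0.963  0.271 -0.   ] z [-0. -0. -1.] yawdeg 15.71 w 16.1 F [-0.4  0.  -0.4] g 60.1
[232.07267075 178.24209591] [228.5855707  157.16837684]
[340.53553441 104.44187782] [332.89161961 225.88808708]
[210 128]
w crop [239   8]
```

View pics/c4.png

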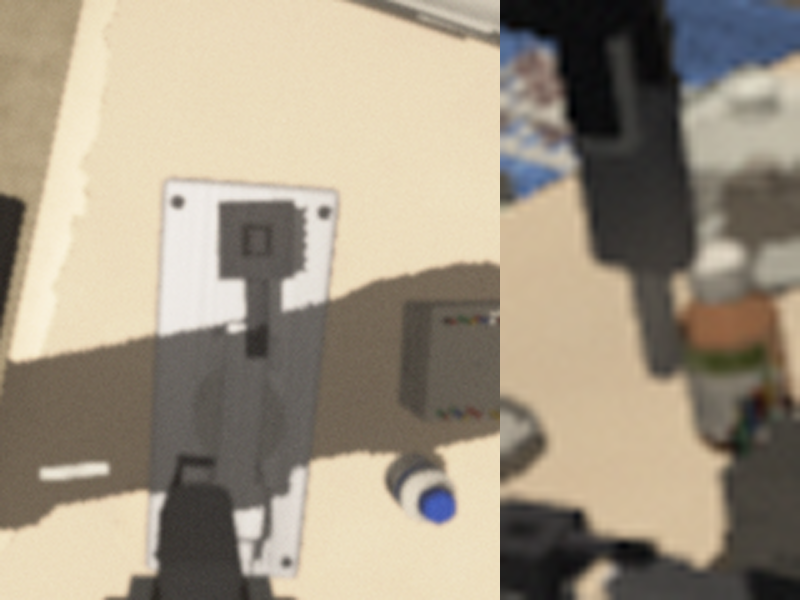

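The wrist crop shows the recess at (257,240), which is image pixel (341.8,104), within about 1 px of prediction. The scene crop shows the key tip at (231.5,178) against a predicted (232,178), so the key is where I assumed. Now the knob's yaw.

Run:
```python
from h import *
p=cams.camera_params("wrist");im=cv2.imread("pics/w4.png");g=cv2.cvtColor(im,cv2.COLOR_BGR2GRAY)
print(g[96:113,333:352])
x0,y0=320,82
roi=g[y0:125,x0:372]
m=(roi<95).astype(np.uint8)
c=max(cv2.findContours(m,0,2)[0],key=cv2.contourArea)
print(cv2.minAreaRect(c))
def edge(axis,rng,lo,hi,sgn,z):
    P=[]
    for k in rng:
        line=(g[k,lo:hi] if axis==0 else g[lo:hi,k]).astype(float)
        d=np.clip(sgn*np.diff(line),0,None);i=d.argmax();w=d[max(0,i-1):i+2];pos=lo+.5+(np.arange(max(0,i-1),max(0,i-1)+len(w))@w)/w.sum()
        P.append(onz(p,(pos,k) if axis==0 else (k,pos),z))
    P=np.array(P);d=P-P.mean(0);v=np.linalg.svd(d[:,:2])[2][0];r=d[:,:2]@[-v[1],v[0]]
    print(axis,P.mean(0).round(4),"ang",np.degrees(np.arctan2(v[1],v[0])).round(1),"res",r.std().round(5))
edge(0,range(93,116),320,334,-1,.075)   # left side knob
edge(1,range(330,354),84,94,-1,.075)    # far side
edge(1,range(329,337),112,125,1,.075)
edge(0,range(122,136),332,342,-1,.066)
edge(0,range(122,136),345,357,1,.066)
print("recess",onz(p,(341.8,104),.075))
```

```text
[[95 91 90 92 91 89 86 93 90 92 91 89 87 90 91 92 93 95 95]
 [94 92 91 83 80 80 79 82 84 84 87 87 86 83 83 86 89 95 92]
 [97 91 84 76 74 68 69 74 76 79 74 78 75 76 79 85 93 90 95]
 [94 89 83 71 68 71 71 73 75 76 73 77 68 70 77 89 90 88 92]
 [91 90 82 73 64 72 82 79 84 83 85 78 71 68 70 84 93 91 91]
 [94 88 81 73 65 75 83 86 90 91 91 85 74 70 78 86 89 91 93]
 [87 90 84 72 64 68 76 86 87 91 89 85 75 69 73 85 94 93 90]
 [95 88 79 69 64 70 83 87 91 91 89 86 77 68 76 86 89 92 91]
 [92 91 81 72 66 68 84 90 92 91 92 85 75 66 79 86 88 90 94]
 [91 95 81 69 63 73 83 85 92 88 91 82 74 67 77 89 92 92 91]
 [90 86 81 70 70 74 79 85 90 90 90 89 74 68 79 82 87 91 90]
 [93 92 82 71 65 76 81 85 88 92 87 85 74 72 76 85 91 91 94]
 [89 88 83 70 64 67 71 84 85 83 84 84 73 73 77 84 90 91 92]
 [88 89 81 69 66 66 74 80 81 74 78 73 76 74 77 84 90 90 91]
 [90 91 86 80 75 80 81 83 82 80 82 82 83 78 87 87 88 87 90]
 [94 94 90 86 85 84 85 89 88 87 89 87 87 87 88 86 90 93 90]
 [89 95 92 94 90 88 94 89 91 90 93 90 94 91 90 92 91 93 89]]
((22.0, 25.0), (34.0, 28.0), 90.0)
0 [0.4639 0.1706 0.075 ] ang -73.7 res 0.00023
1 [0.4752 0.1905 0.075 ] ang 17.6 res 0.00013
1 [0.4751 0.1576 0.075 ] ang 14.5 res 0.00024
0 [0.4829 0.1493 0.066 ] ang -71.9 res 0.0003
0 [0.4977 0.1535 0.066 ] ang -89.6 res 0.00144
recess [0.48013407 0.17520113 0.075     ]
```

Knob yaw is about 16.3° and the recess is at (0.4795, 0.1753). The measured knob width of 31.6 mm confirms the height. I'll hover with the tip about 10 mm above the mouth and check there.

arm_command --rows '[[[10,0.01,0.3,0,0.1],[10,0,0.5,0,0],[10,0,0.45,-0.1,0],[10,0,0.23,-0.3,0],[10,0,0,-0.4,0],[10,0,0,-0.3,0],[10,0,0,-0.22,0],[10,0,0,0,0],[10,0,0,0,0],[10,0,0,0,0]]]'

```text
t: 9.15
eef_pos: [0.4802, 0.1764, 0.1421]
tool_rot: [0.0, 0.6, 0.8, 0.001]
contact_force: [-0.3, 0.5, -1.6]
gripper_width: 0.193
grasp_force: 60.1
```

Run:
```python
from h import *
st();p,im=shot("wrist","w5");ps,s=shot("scene","s5")
X=(.4795,.1753,.075);print(proj(p,X),proj(ps,X))
k=proj(p,X).astype(int);k[1]=max(k[1],60);a=cv2.resize(im[k[1]-60:k[1]+60,k[0]-60:k[0]+60],(480,480),interpolation=cv2.INTER_CUBIC)
j=proj(ps,X).astype(int);b=cv2.resize(s[j[1]-24:j[1]+24,j[0]-16:j[0]+16],(320,480),interpolation=cv2.INTER_CUBIC)
print(k-60,j-[16,24]);cv2.imwrite("pics/c5.png",np.hstack([a,b]))
```

```text
t 9.15 tcp [0.4802 0.1764 0.1421] y-axis [0.96  0.28  0.001] z [ 0.001  0.    -1.   ] yawdeg 16.24 w 16.5 F [-0.3  0.5 -1.6] g 60.1
[316.93223822 203.65327279] [212.30345242 198.4246859 ]
[256 143] [196 174]
```

View pics/c5.png

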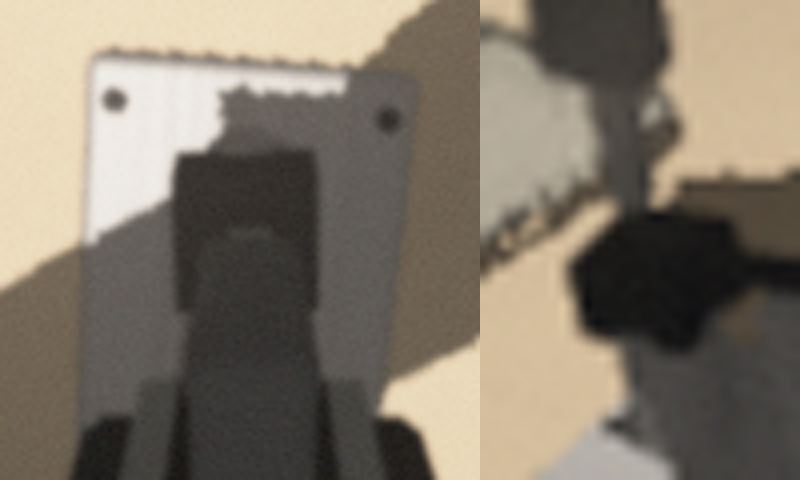

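The wrist crop shows the knob's left edge at column 176, right edge at 316 and far edge at row 153, with the key in front of it. I'll triangulate those edges against the earlier view.

Run:
```python
from h import *
st();p=cams.camera_params("wrist")
f=lambda a,b:(256+a/4-.4,143+b/4-.4)
c=[onz(p,f(*u),.075) for u in((176,153),(316,153),(176,300),(316,300))]
print(np.round(c,4))
d=np.array([.96,.28,0]);n=np.array([-.28,.96,0])
print("width",(c[1]-c[0])@d,(c[3]-c[2])@d)
ce=(c[0]+c[1])/2;print("centre",ce-.016*n)
ce2=(c[2]+c[3])/2;print("lateral",(ce2-[.4795,.1753,.075])@d,(ce-[.4795,.1753,.075])@d)
print(proj(p,np.array([.4795,.1753,.075])+.016*n))
# tri: far edge mid in w4: world pt on z=.075 (0.4752,.1905); corners
print([((np.array([.4752,.1905,.075])-X)@n).round(4) for X in c[:2]])
print("tip offs",(get_obs()["eef_pos"]-[.4795,.1753,0])@d,(get_obs()["eef_pos"]-[.4795,.1753,0])@n)
# key handle sides at handle top (z .1831) as seen
```

```text
t 9.25 tcp [0.48   0.1763 0.1419] y-axis [0.96  0.28  0.001] z [ 0.001  0.    -1.   ] yawdeg 16.25 w 16.5 F [-0.7  0.  -1.7] g 60.1
[[0.4594 0.1907 0.075 ]
 [0.4881 0.1991 0.075 ]
 [0.4681 0.1585 0.075 ]
 [0.498  0.1671 0.075 ]]
width 0.029909970362749266 0.031104627570382244
centre [0.47824111 0.17955648 0.075     ]
lateral -0.0001005573574268841 -1.671761808407841e-05
[317.13348168 185.89314198]
[np.float64(-0.0047), np.float64(-0.0046)]
tip offs 0.0007679520155212349 0.0008304387984722461
```

The far row-153 edge fits the knob's lower rear edge: its back face is visible from here. The lateral fit is within 1 mm, so I'll insert slowly.

arm_command --rows '[[[10,0,-0.01,-0.06,0],[10,0,0,-0.06,0],[10,0,0,-0.06,0],[10,0,0,-0.06,0],[10,0,0,-0.06,0],[10,0,0,-0.06,0],[10,0,0,-0.06,0],[10,0,0,-0.04,0],[10,0,0,-0.03,0],[10,0,0,0,0]]]'

```text
t: 10.5
eef_pos: [0.4803, 0.1756, 0.1132]
tool_rot: [0.001, 0.6, 0.8, 0.0]
contact_force: [-2.8, -4.9, 13.8]
gripper_width: 0.187
grasp_force: 62.0
```

Run:
```python
from h import *
st()
```

```text
t 10.5 tcp [0.4803 0.1756 0.1132] y-axis [0.96  0.28  0.001] z [ 0.001 -0.001 -1.   ] yawdeg 16.25 w 16.0 F [-2.8 -4.9 13.8] g 62.0
```

The key is seated, with its tip at about 57 mm. Now I'll turn it.

arm_command --rows '[[[10,0,-0.01,0.01,0.6],[10,0,0,0,1],[10,0,0,0,1],[10,0,0,0,1],[10,0,0,0,1],[10,0,0,0,1],[10,0,0,0,1],[10,0,0,0,1],[10,0,0,0,1],[10,0,0,0,1]]]'

```text
t: 11.75
eef_pos: [0.4804, 0.1751, 0.1134]
tool_rot: [0.001, 0.256, 0.967, 0.0]
contact_force: [0.2, -3.5, 7.2]
gripper_width: 0.187
grasp_force: 61.2
```

arm_command --rows '[[[10,0,0,0,0.8],[10,0,0,0,0.8],[10,0,0,0,0.8],[10,0,0,0,0.8],[10,0,0,0,0.8],[10,0,0,0,0.8],[10,0,0,0,0.6],[10,0,0,0,0],[10,0,0,0,0],[10,0,0,0,0]]]'

```text
t: 13.0
eef_pos: [0.4804, 0.1755, 0.1134]
tool_rot: [0.001, 0.044, 0.999, 0.0]
contact_force: [-0.2, -2.8, 7.9]
gripper_width: 0.19
grasp_force: 61.2
```

Run:
```python
from h import *
st();print(get_obs()["torque"],get_obs()["q"])
```

```text
t 13.0 tcp [0.4804 0.1755 0.1134] y-axis [0.087 0.996 0.   ] z [ 0.002  0.    -1.   ] yawdeg 85.0 w 16.2 F [-0.2 -2.8  7.9] g 61.2
[-0.76410168 -0.03309356 -0.0886831 ] [ 0.30659971  0.50013164 -0.98031698  1.98025802  0.51943962  0.93323177
  0.54413861]
```

arm_command --rows '[[[10,0,0,0,0.5],[10,0,0,0,0.5],[10,0,0,0,0.5],[10,0,0,0,0.5],[10,0,0,0,0],[10,0,0,0,0],[10,0,0,0,0],[10,0,0,0,0],[10,0,0,0,0],[10,0,0,0,0]]]'

```text
t: 14.25
eef_pos: [0.4804, 0.1755, 0.1134]
tool_rot: [0.001, -0.036, 0.999, 0.0]
contact_force: [-0.4, -2.2, 8.0]
gripper_width: 0.189
grasp_force: 61.2
```

Run:
```python
from h import *
st();print(get_obs()["torque"])
ps,s=shot("scene","s6");pt,t=shot("top","t6");p,w=shot("wrist","w6")
a=cv2.resize(s[160:250,180:300],(400,300),interpolation=cv2.INTER_CUBIC)
b=cv2.resize(t[195:270,205:305],(400,300),interpolation=cv2.INTER_CUBIC)
c=cv2.resize(w[60:360,120:520],(400,300))
cv2.imwrite("pics/c6.png",np.vstack([np.hstack([a,b]),np.hstack([c,c*0])]))
```

```text
t 14.25 tcp [0.4804 0.1755 0.1134] y-axis [-0.072  0.997  0.   ] z [ 0.001  0.001 -1.   ] yawdeg 94.14 w 16.2 F [-0.4 -2.2  8. ] g 61.2
[-0.68329497  0.02441046 -0.20809575]
```

View pics/c6.png

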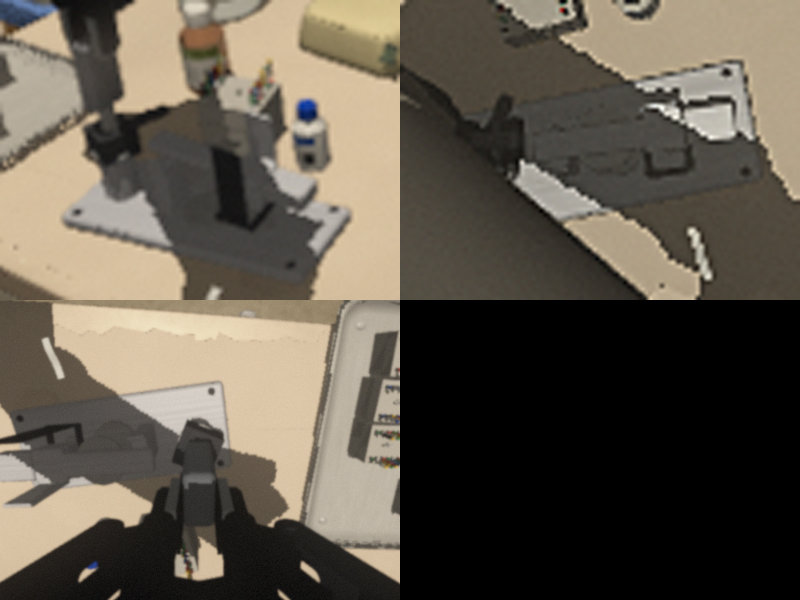

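The top crop shows the knob's finger swung clear to the side of the tongue, and the key is still upright in the recess. Torque has risen to 0.21 N m, so it appears to be at the stop. I'll nudge once more to confirm.

arm_command --rows '[[[10,0,0,0,0.5],[10,0,0,0,0.5],[10,0,0,0,0],[10,0,0,0,0],[10,0,0,0,0],[10,0,0,0,0],[10,0,0,0,0],[10,0,0,0,0],[10,0,0,0,0],[10,0,0,0,0]]]'

```text
t: 15.65
eef_pos: [0.4805, 0.1756, 0.1134]
tool_rot: [0.001, -0.076, 0.997, 0.0]
contact_force: [0.2, -2.8, 6.7]
gripper_width: 0.193
grasp_force: 61.2
```

Run:
```python
from h import *
st();print(get_obs()["torque"])
```

```text
t 15.65 tcp [0.4805 0.1756 0.1134] y-axis [-0.151  0.988  0.001] z [ 0.001  0.001 -1.   ] yawdeg 98.71 w 16.4 F [ 0.2 -2.8  6.7] g 61.2
[-0.63420842 -0.00849765 -0.19506201]
```

Torque has plateaued well past the expected 1.25 rad, so the knob is at its stop. I'll release, rise, and turn for the articulator arm.

arm_command --rows '[[[60,0,0,0,0],[60,0,0,0,0],[60,0,0,0,0],[60,0,0,0,0],[60,0,0,0.2,0],[60,0,0,0.4,0],[60,0,0,0.5,0],[60,0,0,0.5,0],[60,0,0,0.4,0],[60,0.05,-0.2,0.2,-0.5]]]'

```text
t: 16.9
eef_pos: [0.4829, 0.164, 0.2465]
tool_rot: [0.001, -0.057, 0.998, 0.0]
contact_force: [0.4, -0.7, -0.8]
gripper_width: 0.701
grasp_force: 0.0
```

arm_command --rows '[[[80,0.1,-0.4,0,-1],[80,0.1,-0.4,0,-1],[80,0.1,-0.4,0,-1],[80,0.1,-0.4,0,-1],[80,0,-0.2,0,-1],[80,0,0,0,-1],[80,0,0,0,-1],[80,0,0,0,-1],[80,0,0,0,-1],[80,0,0,0,-1]]]'

```text
t: 18.15
eef_pos: [0.5068, 0.0541, 0.2443]
tool_rot: [-0.0, 0.339, 0.941, 0.0]
contact_force: [-1.0, -0.0, 0.1]
gripper_width: 0.938
grasp_force: 0.0
```

arm_command --rows '[[[80,0,0,0,-1],[80,0,0,0,-1],[80,0,0,0,-1],[80,0,0,0,-1],[80,0,0,0,-1],[80,0,0,0,-1],[80,0,0,0,-1],[80,0,0,0,-1],[80,0,0,0,0],[80,0,0,0,0]]]'

```text
t: 19.4
eef_pos: [0.5067, 0.0546, 0.2444]
tool_rot: [-0.0, 0.616, 0.788, -0.0]
contact_force: [0.8, -1.1, 0.3]
gripper_width: 0.935
grasp_force: 0.0
```

Run:
```python
from h import *
st();p,im=shot("wrist","w7");st()
print(proj(p,(.5053,.0525,.108)),proj(p,(.4795,.1753,.075)))
cv2.imwrite("pics/c7.png",cv2.resize(im[0:300,170:470],(600,600),interpolation=cv2.INTER_CUBIC))
```

```text
t 19.4 tcp [0.5067 0.0546 0.2444] y-axis [ 0.97   0.242 -0.   ] z [-0.  0. -1.] yawdeg 13.99 w 79.8 F [ 0.8 -1.1  0.3] g 0.0
t 19.45 tcp [0.5067 0.0547 0.2444] y-axis [ 0.97   0.242 -0.   ] z [-0.  0. -1.] yawdeg 13.99 w 79.9 F [ 0.2 -1.1  0.3] g 0.0
[316.59856082 185.56479989] [320.72659685  67.799449  ]
```

View pics/c7.png

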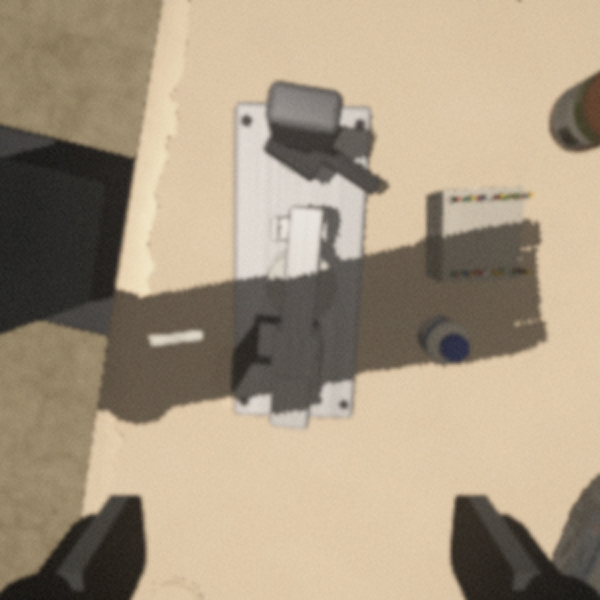

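The crop shows the knob's finger swung to point right, ending at (380,188), well clear of the tongue, and the key standing in the knob. The tongue is at (305,215) and the nose at (290,420). Next I'll check the arm's axis and plates, with the fingers yawed to 12°.

Run:
```python
from h import *
p=cams.camera_params("wrist");st()
f=lambda a,b:(170+a/2-.25,b/2-.25)
O=np.array([.5053,.0525,0]);d=R.from_euler('z',12,degrees=True).as_matrix()
def F(u,z): return ((d.T@(onz(p,f(*u),z)-O))*1000).round(1)
for n,u,z in(("pl",(236,105),.012),("pl",(236,410),.012),("pl",(369,110),.012),("pl",(352,415),.012),("tongueL",(293,210),.066),("tongueR",(323,210),.066),("tongueL",(288,265),.066),("tongueR",(321,262),.066),("noseL",(271,425),.066),("noseR",(308,427),.066),("latchtopa",(268,320),.108),("latchtopb",(262,358),.108),("fin",(316,325),.108),("fin",(320,370),.108)): print(n,F(u,z))
im=cv2.imread("pics/w7.png")
crop=im[148:218,270:350];crop=cv2.convertScaleAbs(crop,alpha=2.2,beta=-20)
cv2.imwrite("pics/c8.png",cv2.resize(crop,(640,560),interpolation=cv2.INTER_CUBIC))
for x in(-31,-28,15,18):
  for y in(-12,12): print(x,y,((proj(p,O+d@np.array([x,y,108])/1000)-[270,148])*8).round())
```

```text
t 19.45 tcp [0.5067 0.0547 0.2444] y-axis [ 0.97   0.242 -0.   ] z [-0.  0. -1.] yawdeg 13.99 w 79.9 F [ 0.2 -1.1  0.3] g 0.0
pl [-42.7 152.   12. ]
pl [-41.9 -54.6  12. ]
pl [ 43.2 152.   12. ]
pl [ 44.7 -55.5  12. ]
tongueL [-3.5 86.8 66. ]
tongueR [14.  87.4 66. ]
tongueL [-5.5 55.3 66. ]
tongueR [14.2 57.7 66. ]
noseL [-13.5 -46.5  66. ]
noseR [ 10.5 -47.   66. ]
latchtopa [-14.8  28.4 108. ]
latchtopb [-17.7   7.2 108. ]
fin [ 11.3  26.5 108. ]
fin [ 14.6   1.5 108. ]
-31 -12 [149. 377.]
-31 12 [150. 209.]
-28 -12 [170. 378.]
-28 12 [172. 210.]
15 -12 [477. 388.]
15 12 [485. 220.]
18 -12 [498. 388.]
18 12 [506. 221.]
```

View pics/c8.png

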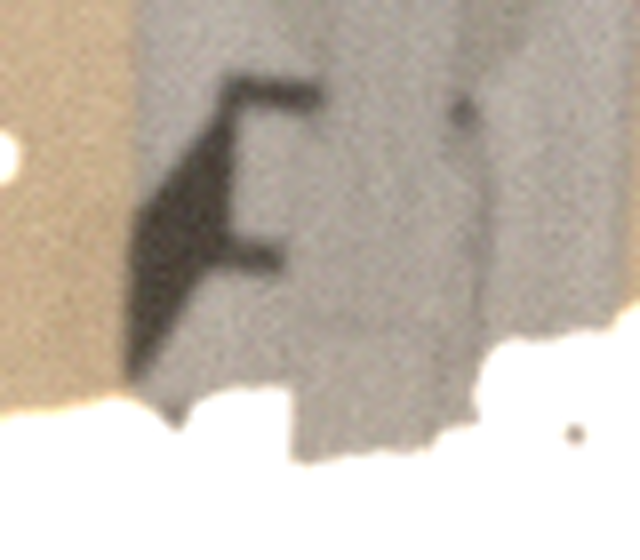

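The dark latch plate's top outer edge lies at about (130,215–375), 2 mm left of prediction. The finger plate is faint at about column 485. I'll go lower, just above the plates, for a better look.

arm_command --rows '[[[85,-0.02,-0.03,-0.2,-0.4],[85,0,0,-0.3,0],[85,0,0,-0.4,0],[85,0,0,-0.4,0],[85,0,0,-0.4,0],[85,0,0,-0.2,0],[85,0,0,0,0],[85,0,0,0,0],[85,0,0,0,0],[85,0,0,0,0]]]'

```text
t: 20.7
eef_pos: [0.5059, 0.0532, 0.1311]
tool_rot: [0.0, 0.628, 0.778, 0.0]
contact_force: [-1.0, -0.1, 0.9]
gripper_width: 0.994
grasp_force: 0.0
```

Run:
```python
from h import *
st();p,im=shot("wrist","w9")
O=np.array([.5053,.0525,0]);d=R.from_euler('z',12,degrees=True).as_matrix()
x0,y0=218,90
for x in(-31,-28,0,15,18):
  for y in(-12,12): print(x,y,((proj(p,O+d@np.array([x,y,108])/1000)-[x0,y0])*4).round())
c=cv2.convertScaleAbs(im[y0:y0+150,x0:x0+200],alpha=1.6,beta=0)
cv2.imwrite("pics/c9.png",cv2.resize(c,(800,600),interpolation=cv2.INTER_CUBIC))
```

```text
t 20.7 tcp [0.5059 0.0532 0.1311] y-axis [0.978 0.21  0.001] z [ 0.001 -0.    -1.   ] yawdeg 12.12 w 84.9 F [-1.  -0.1  0.9] g 0.0
-31 -12 [229. 587.]
-31 12 [223. 464.]
-28 -12 [245. 587.]
-28 12 [240. 464.]
0 -12 [397. 587.]
0 12 [397. 464.]
15 -12 [478. 587.]
15 12 [481. 464.]
18 -12 [494. 587.]
18 12 [497. 464.]
```

View pics/c9.png

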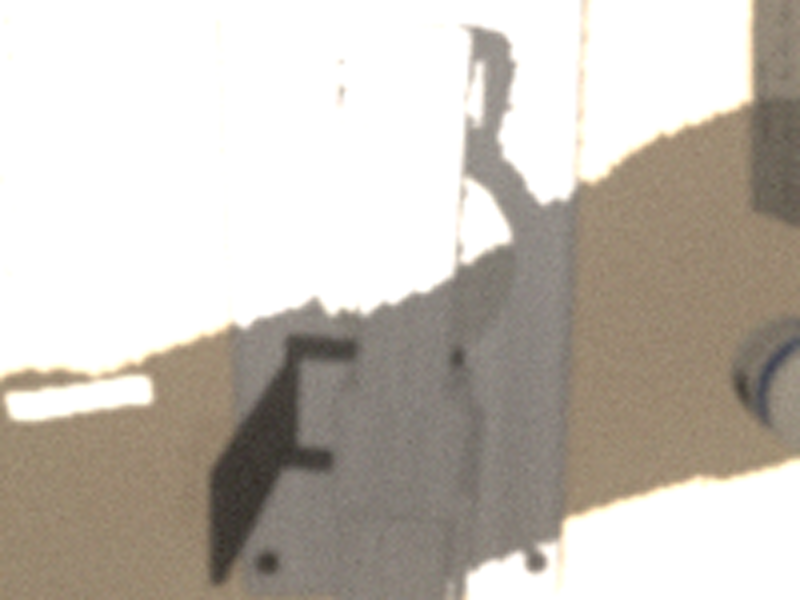

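The crop shows the latch plate's top outer edge from (212,468) to (215,583). I'll triangulate its corners from the two wrist heights.

Run:
```python
from h import *
p9=cams.camera_params("wrist")
# pose of w7: same rigid mount, from TCP change
o=get_obs();r9=R.from_quat(np.roll(o["tool_rot"],-1)).as_matrix();E=p9["extrinsics"]
T9=np.eye(4);T9[:3,:3]=r9;T9[:3,3]=o["eef_pos"];X=np.linalg.inv(T9)@E
y=np.radians(13.99);T7=np.eye(4);T7[:3,:3]=np.c_[[np.sin(y),-np.cos(y),0],[np.cos(y),np.sin(y),0],[0,0,-1]];T7[:3,3]=[.5067,.0547,.2444]
print(T7[:3,:3]@[0,1,0],r9.round(2))
p7=dict(p9);p7["extrinsics"]=T7@X
O=np.array([.5053,.0525,0]);d=R.from_euler('z',12,degrees=True).as_matrix()
g=lambda a,b:(270+a/8-.44,148+b/8-.44)
f=lambda a,b:(218+a/4-.37,90+b/4-.37)
for a,b in(((135,213),(212,468)),((130,378),(215,583)),((230,80),(290,340)),((463,108),(458,357))):
    x,e=tri([ray(p7,g(*a)),ray(p9,f(*b))]);print((d.T@(x-O)*1000).round(1),np.round(e,4))
F=lambda u,z:(d.T@(onz(p9,f(*u),z)-O)*1000).round(1)
for n,u,z in(("tongueR",(470,30),.066),("tR",(457,270),.066),("plL",(235,330),.012),("plR",(578,130),.012),("plR",(562,520),.012),("finbase",(480,410),.066),("finbase",(455,357),.066),("head L",(345,520),.066),("fintop?",(470,520),.108),("fintop",(460,585),.108)): print(n,F(u,z))
```

```text
[0.97033793 0.24175254 0.        ] [[-0.21  0.98  0.  ]
 [ 0.98  0.21 -0.  ]
 [-0.    0.   -1.  ]]
[-39.2  -2.1  67.1] [0.0015 0.0015]
[-29.4   3.7 140.8] [0.0013 0.0013]
[-34.5  -2.4 -70.2] [0.0022 0.0022]
[ 16.9  -0.3 -35.7] [0.0006 0.0006]
tongueR [13.8 87.8 66. ]
tR [11.9 40.8 66. ]
plL [-42.6  17.4  12. ]
plR [43.8 67.6 12. ]
plR [ 44.1 -34.9  12. ]
finbase [17.3 10.8 66. ]
finbase [11.8 22.4 66. ]
head L [-12.  -14.4  66. ]
fintop? [ 12.9   1.6 108. ]
fintop [ 11.3 -11.2 108. ]
```

The views agree to about 2 mm on the plates' centre, which is enough with the fingers wide open. I'll descend and squeeze, then check the sideways force.

arm_command --rows '[[[85,0,0,-0.2,0],[85,0,0,-0.3,0],[85,0,0,-0.3,0],[85,0,0,-0.2,0],[85,0,0,0,0],[85,0,0,0,0],[70,0,0,0,0],[58,0,0,0,0],[52,0,0,0,0],[46,0,0,0,0]]]' --newtons 45

```text
t: 22.0
eef_pos: [0.5034, 0.053, 0.0719]
tool_rot: [-0.001, 0.628, 0.778, -0.002]
contact_force: [-10.9, -1.6, 24.0]
gripper_width: 0.54
grasp_force: 12.0
```

Run:
```python
from h import *
st();print(get_obs()["torque"])
```

```text
t 22.0 tcp [0.5034 0.053  0.0719] y-axis [ 0.978  0.21  -0.004] z [-0.004 -0.003 -1.   ] yawdeg 12.13 w 46.1 F [-10.9  -1.6  24. ] g 12.0
[-5.12390987e-01  3.25529377e+00  1.79948391e-03]
```

arm_command --rows '[[[44,0,0,0.05,0],[42,0,0,0,0],[40,0,0,0,0],[38,0,0,0,0],[34,0,0,0,0],[30,0,0,0,0],[30,0,0,0,0],[30,0,0,0,0],[30,0,0,0,0],[30,0,0,0,0]]]'

```text
t: 23.25
eef_pos: [0.5055, 0.0533, 0.0735]
tool_rot: [0.0, 0.628, 0.778, 0.0]
contact_force: [-0.9, -0.2, 0.5]
gripper_width: 0.355
grasp_force: 0.4
```

Run:
```python
from h import *
st();print(get_obs()["torque"])
```

```text
t 23.25 tcp [0.5055 0.0533 0.0735] y-axis [0.978 0.21  0.   ] z [ 0.  0. -1.] yawdeg 12.14 w 30.3 F [-0.9 -0.2  0.5] g 0.4
[-0.10961942  0.15035627  0.02366076]
```

The width reached 30 mm with almost no grip force, so the plates are not between the pads. I'll look.

Run:
```python
from h import *
p,im=shot("wrist","w10");ps,s=shot("scene","s10")
a=cv2.convertScaleAbs(cv2.resize(im[90:390,190:450],(416,480)),alpha=1.5)
b=cv2.resize(s[155:251,195:272],(384,480),interpolation=cv2.INTER_CUBIC)
cv2.imwrite("pics/c10.png",np.hstack([a,b]))
```

```text
(no output)
```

View pics/c10.png

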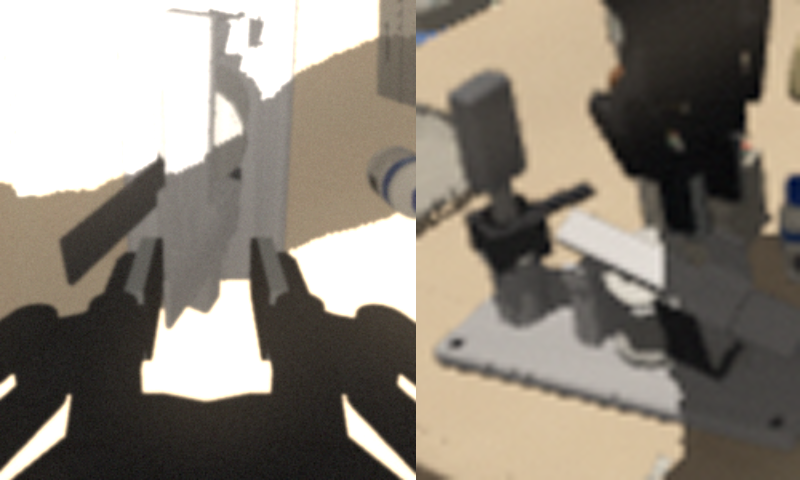

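Picture shows the latch plate leaning out to the left at (60–160,165–285) and the tongue's white top at scene crop (560–665,210–285), so the arm looks tilted. I've also gone over the allowed number of picture views, so from here I'll work on pixels by script only.

Run:
```python
from h import *
ps=cams.camera_params("scene");p=cams.camera_params("wrist")
O=np.array([.506,.0530,0]);d=R.from_euler('z',12,degrees=True).as_matrix()
W=lambda x,y,z:O+d@np.array([x,y,z])/1000
for n,X in(("tongue end L",(-10,90,66)),("tongue end R",(10,90,66)),("latch top",(-31,12,108)),("latch top",(-31,-12,108)),("latch bot",(-31,0,66)),("fin top",(18,0,108)),("recess",(0,125,75)),("nose",(0,-50,66)),("pl",(-45,155,12)),("pl",(45,155,12)),("pl",(-45,-60,12)),("pl",(45,-60,12))):
    print(n,"scene",proj(ps,W(*X)).round(1),"wrist",proj(p,W(*X)).round(1), "w-crop",((proj(p,W(*X))-[190,90])*1.6).round())
for nm in("scene0","s6","s10"):
    g=cv2.cvtColor(cv2.imread(f"pics/{nm}.png"),cv2.COLOR_BGR2GRAY)
    m=(g<50).astype(np.uint8);m[:180]=0;m[250:]=0;m[:,:200]=0;m[:,285:]=0
    print(nm)
    for c in cv2.findContours(m,0,2)[0]:
        if cv2.contourArea(c)>12: print(cv2.boundingRect(c),cv2.approxPolyDP(c,1.5,True)[:,0].tolist())
```

```text
tongue end L scene [222.3 205.8] wrist [302.   87.1] w-crop [179.  -5.]
tongue end R scene [226.5 201.7] wrist [336.2  87.2] w-crop [234.  -5.]
latch top scene [242.3 202.4] wrist [259.5 239.6] w-crop [111. 239.]
latch top scene [251.  204.3] wrist [262.2 279.7] w-crop [116. 304.]
latch bot scene [248.7 217.3] wrist [272.9 229.6] w-crop [133. 223.]
fin top scene [256.4 193. ] wrist [352.6 260.3] w-crop [260. 272.]
recess scene [212.5 198.3] wrist [319.3  14.9] w-crop [ 207. -120.]
nose scene [272.4 214.5] wrist [318.7 293.2] w-crop [206. 325.]
pl scene [197.2 224.8] wrist [255.9  -2.5] w-crop [ 105. -148.]
pl scene [216.3 206.7] wrist [382.4  -2.2] w-crop [ 308. -148.]
pl scene [269.6 242.8] wrist [269.7 267.1] w-crop [128. 283.]
pl scene [285.1 222.4] wrist [367.5 267.2] w-crop [284. 284.]
scene0
(244, 205, 19, 25) [[244, 205], [246, 226], [252, 226], [255, 229], [262, 220], [260, 220], [256, 227], [251, 214], [251, 206]]
(206, 196, 24, 14) [[229, 201], [219, 200], [219, 196], [215, 201], [206, 200], [206, 205], [216, 209], [222, 201]]
s6
(243, 204, 19, 26) [[243, 204], [246, 222], [244, 225], [255, 229], [261, 221], [255, 226], [251, 207]]
(206, 192, 25, 18) [[230, 193], [215, 194], [214, 201], [208, 197], [206, 199], [207, 204], [211, 209], [216, 205], [220, 206], [220, 199]]
s10
(243, 215, 18, 16) [[243, 215], [245, 225], [256, 230], [260, 224], [254, 228], [251, 219]]
(206, 194, 16, 16) [[215, 194], [216, 200], [214, 201], [209, 197], [206, 199], [211, 209], [221, 204], [220, 199], [217, 199], [218, 196]]
(270, 190, 5, 6) [[272, 190], [270, 195], [274, 194]]
(233, 180, 28, 23) [[233, 180], [237, 189], [244, 192], [246, 201], [249, 202], [251, 200], [250, 190], [252, 195], [260, 195], [258, 182], [260, 180]]
```

The start pose had the latch plate top at scene row 205; now it is at 215 with its base unmoved, so the arm has rolled towards -x on its ball. I'll withdraw straight up without opening and re-measure.

arm_command --rows '[[[30,0,0,0.05,0],[30,0,0,0.1,0],[30,0,0,0.2,0],[30,0,0,0.3,0],[30,0,0,0.4,0],[30,0,0,0.4,0],[30,0,0,0.3,0],[30,0,0,0.2,0],[60,0,0,0,0],[60,0,0,0,0]]]'

```text
t: 24.6
eef_pos: [0.505, 0.053, 0.1898]
tool_rot: [-0.0, 0.628, 0.778, -0.0]
contact_force: [-0.5, 0.1, -0.8]
gripper_width: 0.702
grasp_force: 0.0
```

Run:
```python
from h import *
st();p,im=shot("wrist","w11");ps,s=shot("scene","s11")
O=np.array([.506,.0530,0]);d=R.from_euler('z',12,degrees=True).as_matrix()
W=lambda x,y,z:O+d@np.array([x,y,z])/1000
def cnt(img,lo,hi,box,A=15):
    g=cv2.cvtColor(img,cv2.COLOR_BGR2GRAY);m=((g>=lo)&(g<hi)).astype(np.uint8);M=np.zeros_like(m);x,y,w,h=box;M[y:y+h,x:x+w]=m[y:y+h,x:x+w]
    for c in cv2.findContours(M,0,2)[0]:
        if cv2.contourArea(c)>A: print(cv2.boundingRect(c),cv2.approxPolyDP(c,1.5,True)[:,0].tolist())
print("scene dark");cnt(s,0,50,(200,180,85,70))
print("wrist dark");cnt(im,0,55,(230,60,160,160),25)
for n,X in(("latch top",(-31,12,108)),("latch top",(-31,-12,108)),("latch bot",(-31,0,50)),("tongue",(0,90,66)),("nose",(0,-50,66))): print(n,proj(ps,W(*X)).round(1),proj(p,W(*X)).round(1))
```

```text
t 24.6 tcp [0.505  0.053  0.1898] y-axis [ 0.978  0.21  -0.001] z [-0.001 -0.    -1.   ] yawdeg 12.13 w 59.9 F [-0.5  0.1 -0.8] g 0.0
scene dark
(243, 215, 18, 16) [[243, 215], [245, 225], [256, 230], [260, 224], [255, 228], [251, 220]]
(206, 194, 16, 16) [[215, 194], [216, 200], [214, 201], [209, 197], [206, 199], [211, 209], [221, 204], [220, 199], [217, 199], [218, 196]]
wrist dark
(264, 162, 39, 47) [[301, 162], [297, 168], [264, 190], [266, 208], [298, 183], [298, 176], [302, 171]]
latch top [242.3 202.4] [285.5 185.6]
latch top [251.  204.3] [286.3 210.4]
latch bot [249.4 222.4] [291.7 183.5]
tongue [224.4 203.7] [319.6  97.9]
nose [272.4 214.5] [319.3 230.4]
```

Run:
```python
from h import *
p=cams.camera_params("wrist");ps=cams.camera_params("scene")
O=np.array([.506,.0530,0]);d=R.from_euler('z',12,degrees=True).as_matrix()
def T(n,w,s):
    x,e=tri([ray(p,w),ray(ps,s)]);print(n,(d.T@(x-O)*1000).round(1),np.round(e,4))
T("latch top +y",(264,190),(243,215));T("latch top -y",(266,208),(251,220))
T("base +y",(298,166),(245,225));T("base -y",(298,183),(255,229))
# tongue white top & nose, top of arm in wrist: bright regions
def cnt(img,lo,hi,box,A=15):
    g=cv2.cvtColor(img,cv2.COLOR_BGR2GRAY);m=((g>=lo)&(g<hi)).astype(np.uint8);M=np.zeros_like(m);x,y,w,h=box;M[y:y+h,x:x+w]=m[y:y+h,x:x+w]
    for c in cv2.findContours(M,0,2)[0]:
        if cv2.contourArea(c)>A: print(cv2.boundingRect(c),cv2.approxPolyDP(c,1.5,True)[:,0].tolist())
s=cv2.imread("pics/s11.png");w=cv2.imread("pics/w11.png")
g=cv2.cvtColor(s,cv2.COLOR_BGR2HSV);hw=cv2.cvtColor(w,cv2.COLOR_BGR2HSV)
for nm,H,box in(("scene",g,(205,180,80,65)),("wrist",hw,(255,60,130,190))):
    x,y,W,h=box;m=np.zeros(H.shape[:2],np.uint8);m[y:y+h,x:x+W]=((H[...,1]<30)&(H[...,2]>150))[y:y+h,x:x+W]
    print(nm)
    for c in cv2.findContours(m,0,2)[0]:
        if cv2.contourArea(c)>15: print(cv2.boundingRect(c),cv2.approxPolyDP(c,1.5,True)[:,0].tolist())
st()
```

```text
latch top +y [-54.    1.3  87.9] [0.0016 0.0016]
latch top -y [-54.9 -20.3  79. ] [0.0014 0.0014]
base +y [-25.3  17.6  33.5] [0.0007 0.0007]
base -y [-24.5  -6.9  25.4] [0.0022 0.0022]
scene
(272, 221, 12, 18) [[283, 223], [279, 224], [277, 221], [275, 225], [277, 228], [273, 232], [272, 238]]
(205, 215, 36, 20) [[205, 219], [205, 226], [236, 234], [238, 234], [240, 229], [234, 225], [237, 225], [236, 223], [228, 224], [225, 217], [215, 221], [209, 215]]
(233, 210, 7, 6) [[233, 210], [235, 214], [239, 214]]
(223, 197, 18, 13) [[223, 202], [237, 209], [240, 201], [237, 202], [226, 197]]
wrist
(326, 203, 27, 17) [[352, 204], [332, 208], [326, 215], [326, 219], [350, 219]]
(255, 174, 10, 5) [[264, 174], [255, 176], [255, 178], [264, 177]]
(323, 136, 7, 10) [[323, 136], [323, 145], [329, 144], [327, 138]]
(281, 60, 77, 93) [[281, 60], [285, 152], [293, 149], [300, 151], [319, 147], [320, 108], [316, 105], [322, 101], [334, 105], [327, 108], [327, 119], [334, 121], [334, 127], [341, 135], [354, 131], [357, 90], [341, 79], [335, 86], [324, 85], [298, 69], [296, 66], [298, 60]]
t 24.7 tcp [0.5049 0.0531 0.1897] y-axis [ 0.978  0.21  -0.002] z [-0.002  0.    -1.   ] yawdeg 12.13 w 59.7 F [-0.1 -0.5 -0. ] g 0.0
```

The arm now leans about 29° towards -x, with its tongue raised about 15°. It is still on the ball and stable. Most likely the fingertips pressed the left side down, so next time I'll grip higher. First I'll straddle it wide open and push it back upright with the left finger.

arm_command --rows '[[[85,-0.32,-0.15,0,0],[85,0,0,0,0],[85,0,0,-0.3,0],[85,0,0,-0.4,0],[85,0,0,-0.5,0],[85,0,0,-0.5,0],[85,0,0,-0.4,0],[85,0,0,-0.15,0],[85,0,0,0,0],[85,0,0,0,0]]]'

```text
t: 25.95
eef_pos: [0.487, 0.0445, 0.0561]
tool_rot: [0.0, 0.628, 0.778, 0.001]
contact_force: [0.9, -0.4, 0.2]
gripper_width: 0.996
grasp_force: 0.0
```

Run:
```python
from h import *
st()
```

```text
t 25.95 tcp [0.487  0.0445 0.0561] y-axis [0.978 0.21  0.001] z [ 0.001  0.    -1.   ] yawdeg 12.14 w 85.1 F [ 0.9 -0.4  0.2] g 0.0
```

arm_command --rows '[[[85,0.06,0.013,0,0],[85,0.06,0.013,0,0],[85,0.06,0.013,0,0],[85,0.06,0.013,0,0],[85,0.06,0.013,0,0],[85,0.06,0.013,0,0],[85,0.06,0.013,0,0],[85,0.05,0.01,0,0],[85,0,0,0,0],[85,0,0,0,0]]]'

```text
t: 27.2
eef_pos: [0.5143, 0.0502, 0.0555]
tool_rot: [-0.0, 0.628, 0.778, -0.0]
contact_force: [0.7, 1.1, 0.2]
gripper_width: 0.996
grasp_force: 0.0
```

```bash
cat > look.py <<'E'
from h import *
import sys
st();n=sys.argv[1];p,im=shot("wrist","w"+n);ps,s=shot("scene","s"+n);st()
def cnt(img,hi,box,A):
    g=cv2.cvtColor(img,cv2.COLOR_BGR2GRAY);m=(g<hi).astype(np.uint8);M=np.zeros_like(m);x,y,w,h=box;M[y:y+h,x:x+w]=m[y:y+h,x:x+w]
    for c in cv2.findContours(M,0,2)[0]:
        if cv2.contourArea(c)>A: print(cv2.boundingRect(c),cv2.approxPolyDP(c,1.5,True)[:,0].tolist())
print("scene dark");cnt(s,50,(200,195,85,50),12)
print("wrist dark");cnt(im,55,(200,60,200,190),25)
H=cv2.cvtColor(s,cv2.COLOR_BGR2HSV);m=np.zeros(H.shape[:2],np.uint8);m[190:215,215:250]=((H[...,1]<30)&(H[...,2]>150))[190:215,215:250]
print("tongue white");[print(cv2.approxPolyDP(c,1.5,True)[:,0].tolist()) for c in cv2.findContours(m,0,2)[0] if cv2.contourArea(c)>10]
E
python3 look.py 12
python3 - <<'E'
from h import *
s=cv2.imread("pics/scene0.png");H=cv2.cvtColor(s,cv2.COLOR_BGR2HSV);m=np.zeros(H.shape[:2],np.uint8);m[190:215,215:250]=((H[...,1]<30)&(H[...,2]>150))[190:215,215:250]
print("start tongue");[print(cv2.approxPolyDP(c,1.5,True)[:,0].tolist()) for c in cv2.findContours(m,0,2)[0] if cv2.contourArea(c)>10]
E
```

```text
t 27.2 tcp [0.5143 0.0502 0.0555] y-axis [ 0.978  0.21  -0.   ] z [-0. -0. -1.] yawdeg 12.13 w 85.0 F [0.7 1.1 0.2] g 0.0
t 27.3 tcp [0.5143 0.0502 0.0555] y-axis [ 0.978  0.21  -0.   ] z [-0. -0. -1.] yawdeg 12.14 w 84.8 F [0.1 0.3 0.5] g 0.0
scene dark
(243, 217, 18, 14) [[243, 217], [248, 227], [254, 230], [257, 229], [259, 223], [254, 228], [251, 220]]
(206, 197, 16, 13) [[206, 199], [211, 209], [221, 204], [220, 199], [214, 201], [209, 197]]
(235, 195, 16, 14) [[235, 195], [242, 199], [244, 207], [249, 207], [248, 198], [250, 198], [250, 195]]
wrist dark
(322, 195, 9, 9) [[325, 195], [322, 200], [330, 203], [330, 197]]
(202, 193, 74, 57) [[274, 194], [269, 195], [250, 211], [202, 245], [204, 249], [242, 249], [270, 224], [271, 211], [275, 206]]
tongue white
[[233, 210], [235, 214], [242, 214]]
[[225, 198], [224, 203], [247, 213], [246, 209], [242, 207], [241, 201], [237, 202], [227, 197]]
start tongue
[[224, 205], [242, 209], [241, 205], [232, 202]]
```

No contact occurred, so my triangulated corners were off. I'll redo it with three views: w10, w11 and scene.

Run:
```python
from h import *
ps=cams.camera_params("scene");p=cams.camera_params("wrist");o=get_obs()
T=np.eye(4);T[:3,:3]=R.from_quat(np.roll(o["tool_rot"],-1)).as_matrix();T[:3,3]=o["eef_pos"];X=np.linalg.inv(T)@p["extrinsics"]
def at(pos):
    q=dict(p);S=T.copy();S[:3,3]=pos;q["extrinsics"]=S@X;return q
p10,p11=at([.5055,.0533,.0735]),at([.5049,.0531,.1897])
O=np.array([.506,.0530,0]);d=R.from_euler('z',12,degrees=True).as_matrix()
for n,a,b,s in(("top+",(227.5,240),(264,190),(243,215)),("top-",(233.7,268),(266,208),(251,220)),("base+",(292,193),(299,165),(245,225)),("base-",(292,218),(298,183),(255,229))):
    for rr in([ray(p10,a),ray(p11,b)],[ray(p10,a),ray(p11,b),ray(ps,s)]):
        x,e=tri(rr);print(n,(d.T@(x-O)*1000).round(1),np.round(e,4))
g=cv2.cvtColor(cv2.imread("pics/w10.png"),cv2.COLOR_BGR2GRAY);m=(g<55).astype(np.uint8);m[:170]=0;m[272:]=0;m[:,:215]=0;m[:,300:]=0
for c in cv2.findContours(m,0,2)[0]:
    if cv2.contourArea(c)>30: print(cv2.approxPolyDP(c,2,True)[:,0].tolist())
```

```text
top+ [-54.6   2.7  88.5] [0.0001 0.0001]
top+ [-54.2   1.6  87.8] [0.0009 0.0011 0.002 ]
top- [-53.4 -16.7  87.3] [0.0006 0.0006]
top- [-55.1 -20.7  79.6] [0.0008 0.0016 0.0012]
base+ [-21.4  18.9  39.9] [0.0016 0.0016]
base+ [-22.7  17.9  32.1] [0.0026 0.0008 0.0019]
base- [-23.1  -3.9  32.1] [0.002 0.002]
base- [-23.3  -6.8  24.8] [0.0014 0.0028 0.0016]
[[274, 248], [268, 248], [263, 252], [256, 271], [268, 271]]
[[290, 239], [286, 242], [279, 271], [291, 271]]
[[290, 191], [229, 238], [228, 244], [234, 267], [287, 217], [286, 211], [292, 204]]
```

arm_command --rows '[[[85,0,0,0.2,0],[85,0,0,0.4,0],[85,0,0,0.5,0],[85,0,0,0.5,0],[85,0,0,0.4,0],[85,0,0,0.2,0],[85,0,0,0,0],[85,0,0,0,0],[85,0,0,0,0],[85,0,0,0,0]]]'

```text
t: 28.55
eef_pos: [0.5141, 0.0503, 0.1869]
tool_rot: [-0.001, 0.628, 0.778, -0.0]
contact_force: [0.1, 0.3, 0.5]
gripper_width: 0.995
grasp_force: 0.0
```

```bash
python3 look.py 13
python3 - <<'E'
from h import *
w=cv2.imread("pics/w13.png");H=cv2.cvtColor(w,cv2.COLOR_BGR2HSV);V=H[...,2];
p=cams.camera_params("wrist")
e=cv2.Canny(cv2.GaussianBlur(cv2.cvtColor(w,cv2.COLOR_BGR2GRAY),(3,3),0),25,60);M=np.zeros_like(e);M[60:250,250:390]=e[60:250,250:390]
L=cv2.HoughLinesP(M,1,np.pi/180,14,minLineLength=16,maxLineGap=3)
O=np.array([.506,.0530,0]);d=R.from_euler('z',12,degrees=True).as_matrix()
F=lambda u,z:(d.T@(onz(p,u,z)-O)*1000).round(0)[:2].tolist()
for l in L[:,0]: print(l.tolist(),"z12",F(l[:2],.012),F(l[2:],.012),"z70",F(l[:2],.07),F(l[2:],.07))
E
```

```text
t 28.55 tcp [0.5141 0.0503 0.1869] y-axis [ 0.978  0.21  -0.001] z [-0.001  0.    -1.   ] yawdeg 12.14 w 85.0 F [0.1 0.3 0.5] g 0.0
t 28.65 tcp [0.5143 0.0503 0.1872] y-axis [ 0.978  0.21  -0.001] z [-0.001  0.    -1.   ] yawdeg 12.14 w 84.5 F [-0.6  0.2  0.2] g 0.0
scene dark
(243, 215, 18, 16) [[243, 215], [245, 225], [256, 230], [260, 224], [255, 228], [251, 220]]
(206, 195, 16, 15) [[216, 195], [217, 199], [214, 201], [209, 197], [206, 199], [211, 209], [221, 204], [220, 199], [217, 199], [218, 196]]
wrist dark
(255, 160, 40, 46) [[293, 160], [255, 187], [257, 204], [259, 205], [290, 181], [290, 173], [294, 168]]
(200, 73, 14, 85) [[200, 73], [200, 157], [205, 154], [213, 76]]
tongue white
[[233, 210], [235, 214], [241, 214]]
[[225, 198], [224, 203], [239, 210], [241, 209], [242, 201], [237, 202], [227, 197]]
[272, 75, 274, 149] z12 [-45.0, 113.0] [-46.0, 30.0] z70 [-36.0, 106.0] [-37.0, 36.0]
[292, 131, 292, 100] z12 [-24.0, 51.0] [-23.0, 86.0] z70 [-19.0, 54.0] [-18.0, 83.0]
[347, 203, 387, 192] z12 [44.0, -38.0] [94.0, -24.0] z70 [38.0, -20.0] [80.0, -8.0]
[259, 205, 291, 182]
[... 768 characters left out ...]
] [-45.0, 22.0] z70 [-62.0, 23.0] [-36.0, 30.0]
[359, 130, 375, 124] z12 [56.0, 52.0] [74.0, 59.0] z70 [48.0, 55.0] [63.0, 61.0]
[327, 123, 327, 99] z12 [18.0, 60.0] [17.0, 87.0] z70 [16.0, 62.0] [16.0, 84.0]
[324, 69, 346, 81] z12 [14.0, 119.0] [39.0, 106.0] z70 [13.0, 111.0] [33.0, 100.0]
[276, 111, 277, 134] z12 [-42.0, 74.0] [-42.0, 47.0] z70 [-34.0, 73.0] [-33.0, 51.0]
[349, 99, 349, 83] z12 [43.0, 87.0] [42.0, 104.0] z70 [37.0, 84.0] [36.0, 99.0]
[254, 187, 256, 204] z12 [-73.0, -18.0] [-72.0, -40.0] z70 [-60.0, -3.0] [-59.0, -22.0]
[314, 148, 314, 128] z12 [2.0, 31.0] [2.0, 54.0] z70 [3.0, 38.0] [3.0, 57.0]
[305, 98, 325, 99] z12 [-8.0, 88.0] [15.0, 87.0] z70 [-5.0, 85.0] [14.0, 84.0]
```

The arm's pose is unchanged. It followed the finger upright (hidden behind it in the scene view) and fell back when the finger left. So I'll hold it up with the left pad while closing, keeping the pad's contact point still and the fingertips higher.

arm_command --rows '[[[85,-0.26,-0.04,-0.1,0],[85,-0.26,-0.04,-0.2,0],[85,0,0,-0.45,0],[85,0,0,-0.5,0],[85,0,0,-0.5,0],[85,0,0,-0.37,0],[85,0,0,0,0],[85,0.05,0.01,0,0],[85,0.08,0.017,0,0],[85,0.08,0.017,0,0]]]'

```text
t: 29.9
eef_pos: [0.4969, 0.0482, 0.0611]
tool_rot: [0.001, 0.629, 0.778, 0.001]
contact_force: [0.1, 0.5, 0.2]
gripper_width: 0.994
grasp_force: 0.0
```

arm_command --rows '[[[85,0.07,0.02,0.04,0],[85,0.07,0.02,0.04,0],[85,0.07,0.02,0.04,0],[85,0.07,0.02,0.04,0],[85,0.065,0.02,0.04,0],[85,0,0.01,0.04,0],[85,0,0,0,0],[85,0,0,0,0],[85,0,0,0,0],[85,0,0,0,0]]]'

```text
t: 31.15
eef_pos: [0.5164, 0.0547, 0.0746]
tool_rot: [-0.0, 0.628, 0.778, -0.0]
contact_force: [-0.4, 0.2, -0.8]
gripper_width: 0.996
grasp_force: 0.0
```

```bash
python3 look.py 14
```

```text
t 31.15 tcp [0.5164 0.0547 0.0746] y-axis [ 0.978  0.21  -0.   ] z [-0.  0. -1.] yawdeg 12.13 w 85.1 F [-0.4  0.2 -0.8] g 0.0
t 31.25 tcp [0.5165 0.0547 0.0747] y-axis [ 0.978  0.21  -0.   ] z [-0. -0. -1.] yawdeg 12.13 w 84.9 F [0.7 0.  0.1] g 0.0
scene dark
(243, 216, 18, 15) [[243, 216], [245, 224], [256, 230], [260, 224], [255, 228], [251, 220]]
(206, 197, 16, 13) [[206, 199], [211, 209], [221, 204], [220, 199], [214, 201], [209, 197]]
(241, 195, 7, 6) [[241, 195], [242, 199], [247, 200], [246, 195]]
wrist dark
(317, 193, 9, 8) [[317, 196], [317, 198], [325, 200], [324, 194], [321, 193]]
(210, 191, 66, 59) [[273, 191], [210, 237], [212, 238], [212, 249], [236, 249], [268, 222], [272, 217], [271, 208], [275, 204]]
tongue white
[[233, 210], [235, 214], [242, 214]]
[[223, 202], [243, 212], [246, 210], [247, 205], [244, 201], [237, 202], [226, 197]]
```

The plate did not move: as I raised the tips they passed over its leaning top. I'll go back, go down deeper, and close so the pads bear on both plates before bringing it upright.

arm_command --rows '[[[85,-0.27,-0.085,0.05,0],[85,-0.27,-0.085,0.05,0],[85,0,0,-0.1,0],[85,0,0,-0.2,0],[85,0,0,-0.15,0],[78,0,0,0,0],[72,0,0,0,0],[67,0,0,0,0],[64,0,0,0,0],[64,0,0,0,0]]]'

```text
t: 32.5
eef_pos: [0.4843, 0.0445, 0.0539]
tool_rot: [0.0, 0.628, 0.778, 0.0]
contact_force: [-0.1, 0.8, -0.4]
gripper_width: 0.754
grasp_force: 0.0
```

```bash
python3 look.py 15
```

```text
t 32.5 tcp [0.4843 0.0445 0.0539] y-axis [0.978 0.21  0.   ] z [ 0. -0. -1.] yawdeg 12.13 w 64.4 F [-0.1  0.8 -0.4] g 0.0
t 32.6 tcp [0.4842 0.0445 0.0538] y-axis [0.978 0.21  0.   ] z [ 0. -0. -1.] yawdeg 12.13 w 64.2 F [ 0.2 -0.5  0.5] g 0.0
scene dark
(206, 197, 16, 13) [[206, 199], [211, 209], [221, 204], [220, 199], [214, 201], [209, 197]]
(253, 195, 9, 7) [[253, 195], [255, 200], [261, 200], [260, 195]]
(228, 195, 33, 36) [[228, 195], [230, 202], [238, 206], [245, 225], [256, 230], [260, 224], [254, 228], [251, 220], [244, 216], [243, 205], [245, 204], [246, 206], [246, 195], [243, 195], [241, 199], [239, 195]]
wrist dark
(380, 243, 8, 7) [[380, 245], [380, 249], [387, 249], [385, 244], [382, 243]]
(250, 188, 74, 62) [[322, 189], [320, 188], [311, 199], [260, 245], [255, 243], [250, 249], [290, 249], [314, 222], [319, 221], [319, 214], [322, 210]]
tongue white
[[233, 210], [235, 214], [238, 214]]
[[226, 197], [223, 202], [236, 208], [236, 206], [229, 204]]
```

arm_command --rows '[[[62,0,0,0,0],[60,0.01,0.002,0,0],[58,0.02,0.004,0,0],[57,0.03,0.007,0,0],[56,0.03,0.007,0,0],[55,0.03,0.007,0,0],[54,0.03,0.007,0,0],[53,0.03,0.007,0,0],[53,0,0,0,0],[53,0,0,0,0]]]'

```text
t: 33.85
eef_pos: [0.4949, 0.047, 0.0537]
tool_rot: [-0.0, 0.628, 0.778, -0.0]
contact_force: [0.5, 0.2, 0.2]
gripper_width: 0.622
grasp_force: 0.0
```

```bash
python3 look.py 16;python3 -c "
from h import *
print(get_obs()['torque'])"
```

```text
t 33.85 tcp [0.4949 0.047  0.0537] y-axis [ 0.978  0.21  -0.   ] z [-0. -0. -1.] yawdeg 12.13 w 53.1 F [0.5 0.2 0.2] g 0.0
t 33.95 tcp [0.4948 0.0469 0.0537] y-axis [ 0.978  0.21  -0.   ] z [-0. -0. -1.] yawdeg 12.14 w 53.1 F [0.2 0.3 0.4] g 0.0
scene dark
(242, 217, 19, 14) [[242, 218], [245, 224], [254, 230], [260, 224], [255, 228], [249, 219]]
(206, 197, 16, 13) [[206, 199], [211, 209], [221, 204], [220, 199], [215, 201], [209, 197]]
(254, 195, 9, 7) [[254, 195], [256, 200], [262, 200], [262, 195]]
(233, 195, 18, 18) [[233, 195], [234, 200], [242, 204], [243, 212], [248, 212], [247, 202], [250, 203], [249, 195]]
wrist dark
(368, 241, 9, 9) [[370, 241], [368, 249], [376, 249], [373, 242]]
(235, 193, 73, 57) [[305, 193], [280, 210], [239, 243], [235, 249], [251, 249], [256, 240], [264, 241], [261, 249], [271, 249], [301, 221], [301, 214], [307, 208]]
tongue white
[[233, 210], [235, 214], [243, 214]]
[[223, 201], [241, 210], [240, 204], [226, 197]]
[-0.00744338  0.02017903 -0.02040498]
```

The left finger keeps ending up inside the leaning latch plate. That can be used: I'll clamp the fixed finger plate alone between the pads. Parallel pads will stand the arm upright, and I can carry it back to its seated position.

arm_command --rows '[[[53,0,0.02,0.18,0],[50,0,0.02,0.18,0],[42,0.05,0.02,0,0],[34,0.05,0.02,0,0],[26,0.06,0.013,0,0],[18,0.08,0.017,0,0],[10,0.08,0.017,0,0],[4,0.08,0.017,0,0],[0,0.055,0.012,0,0],[0,0,0,0,0]]]' --newtons 30

```text
t: 35.2
eef_pos: [0.5217, 0.0566, 0.0747]
tool_rot: [-0.001, 0.628, 0.778, -0.0]
contact_force: [-2.0, 1.3, -5.0]
gripper_width: 0.008
grasp_force: 23.8
```

```bash
python3 look.py 17;python3 -c "
from h import *
print(get_obs()['torque'])"
```

```text
t 35.2 tcp [0.5217 0.0566 0.0747] y-axis [ 0.978  0.211 -0.001] z [-0.001  0.    -1.   ] yawdeg 12.15 w 0.7 F [-2.   1.3 -5. ] g 23.8
t 35.3 tcp [0.5215 0.0565 0.0748] y-axis [ 0.978  0.21  -0.001] z [-0.001  0.    -1.   ] yawdeg 12.15 w 0.5 F [-1.5  1.4 -5.8] g 23.7
scene dark
(245, 203, 17, 27) [[249, 203], [249, 214], [245, 223], [256, 229], [261, 221], [255, 225], [257, 207]]
(206, 197, 16, 13) [[206, 199], [211, 209], [221, 204], [220, 199], [214, 201], [209, 197]]
wrist dark
(314, 238, 10, 12) [[316, 238], [314, 248], [323, 249], [322, 238]]
(241, 202, 34, 48) [[261, 202], [254, 214], [241, 249], [257, 249], [262, 231], [264, 229], [274, 229], [273, 223], [265, 222]]
tongue white
[[235, 207], [239, 211], [244, 211]]
[[226, 198], [240, 206], [247, 207], [246, 202], [239, 201], [230, 196]]
[ 0.26182148  0.49091923 -0.00421374]
```

That worked: the latch plate is upright again (scene top at 249–257, row 203–207), and the finger plate is clamped. It is still pitched with the tongue up, about 13°. I'll drag the plate along +y to bring the tongue down, then loosen slightly so it can settle into the fork.

arm_command --rows '[[[0,-0.008,0.035,0,0],[0,-0.008,0.035,0,0],[0,-0.008,0.035,0,0],[0,-0.008,0.035,0,0],[0,-0.008,0.035,0,0],[0,0,0,0,0],[3,0,0,0,0],[3,0,0,0,0],[4,0,0,0,0],[4,0,0,0,0]]]' --newtons 20

```text
t: 36.55
eef_pos: [0.5203, 0.0671, 0.0756]
tool_rot: [0.0, 0.628, 0.778, 0.0]
contact_force: [-0.2, -0.4, -0.2]
gripper_width: 0.046
grasp_force: 0.0
```

```bash
python3 look.py 18;python3 -c "
from h import *
print(get_obs()['torque'])"
```

```text
t 36.55 tcp [0.5203 0.0671 0.0756] y-axis [0.978 0.21  0.001] z [ 0.001  0.    -1.   ] yawdeg 12.14 w 3.9 F [-0.2 -0.4 -0.2] g 0.0
t 36.65 tcp [0.5201 0.067  0.0755] y-axis [0.978 0.21  0.001] z [ 0.001  0.    -1.   ] yawdeg 12.14 w 4.3 F [-0.4  0.3  0.5] g 0.0
scene dark
(246, 202, 17, 27) [[248, 202], [246, 224], [257, 228], [262, 220], [257, 225], [255, 224], [256, 205]]
(206, 197, 16, 13) [[206, 199], [211, 209], [221, 204], [220, 199], [214, 201], [209, 197]]
wrist dark
(322, 238, 6, 12) [[324, 238], [322, 249], [327, 249], [326, 239]]
(311, 238, 5, 12) [[314, 238], [311, 240], [311, 249], [315, 249]]
(244, 209, 32, 41) [[274, 211], [266, 209], [265, 212], [258, 215], [244, 249], [262, 249], [264, 245], [275, 243], [273, 238], [267, 239], [265, 237], [261, 217], [263, 212]]
(300, 64, 11, 19) [[309, 64], [300, 82], [310, 66]]
tongue white
[[224, 202], [242, 208], [244, 205], [227, 200]]
[-0.02422565 -0.00761005  0.03992337]
```

arm_command --rows '[[[6,0.02,-0.09,0,0],[6,0.02,-0.09,0,0],[0,0,0,0,0],[0,0,0,0,0],[0,-0.007,0.034,-0.01,0],[0,-0.007,0.034,-0.01,0],[0,-0.007,0.034,-0.01,0],[0,-0.007,0.034,-0.01,0],[0,0,0,0,0],[7,0,0,0,0]]]' --newtons 25

```text
t: 37.9
eef_pos: [0.5202, 0.0652, 0.0729]
tool_rot: [-0.0, 0.628, 0.778, 0.0]
contact_force: [-0.4, -1.1, -0.1]
gripper_width: 0.087
grasp_force: 0.0
```

```bash
python3 look.py 19
python3 - <<'E'
from h import *
w=cv2.imread("pics/w19.png");p=cams.camera_params("wrist")
e=cv2.Canny(cv2.GaussianBlur(cv2.cvtColor(w,cv2.COLOR_BGR2GRAY),(3,3),0),25,60);M=np.zeros_like(e);M[20:200,270:370]=e[20:200,270:370]
L=cv2.HoughLinesP(M,1,np.pi/180,14,minLineLength=18,maxLineGap=3)
O=np.array([.506,.0530,0]);d=R.from_euler('z',12,degrees=True).as_matrix()
F=lambda u,z:(d.T@(onz(p,u,z)-O)*1000).round(0)[:2].tolist()
for l in L[:,0]: print("z68",F(l[:2],.068),F(l[2:],.068))
E
```

```text
t 37.9 tcp [0.5202 0.0652 0.0729] y-axis [ 0.978  0.211 -0.   ] z [-0.     0.001 -1.   ] yawdeg 12.16 w 7.5 F [-0.4 -1.1 -0.1] g 0.0
t 38.0 tcp [0.5197 0.0652 0.0726] y-axis [ 0.977  0.211 -0.001] z [-0.001  0.001 -1.   ] yawdeg 12.19 w 6.7 F [ 0.4  0.6 -0.4] g 0.1
scene dark
(244, 202, 20, 27) [[244, 202], [245, 224], [256, 228], [263, 220], [260, 220], [255, 225], [252, 203]]
(206, 195, 16, 15) [[219, 196], [215, 195], [217, 199], [214, 201], [209, 197], [206, 199], [211, 209], [221, 204], [220, 199], [216, 198]]
wrist dark
(325, 238, 6, 12) [[327, 238], [325, 249], [330, 249]]
(307, 238, 6, 12) [[311, 238], [308, 241], [308, 249], [312, 249]]
(237, 212, 38, 38) [[259, 212], [255, 215], [237, 249], [257, 249], [260, 244], [273, 243], [273, 238], [263, 238], [261, 236]]
(299, 60, 14, 19) [[312, 61], [308, 61], [299, 78], [305, 73]]
tongue white
[[224, 204], [226, 206], [224, 208], [229, 206], [243, 209], [243, 206], [232, 202]]
z68 [7.0, 81.0] [8.0, 67.0]
z68 [14.0, 110.0] [35.0, 99.0]
z68 [8.0, 40.0] [8.0, 67.0]
z68 [35.0, 62.0] [35.0, 73.0]
z68 [-11.0, 70.0] [-11.0, 47.0]
z68 [10.0, 71.0] [10.0, 82.0]
z68 [-9.0, 69.0] [-9.0, 34.0]
z68 [11.0, 114.0] [22.0, 108.0]
z68 [37.0, 62.0] [37.0, 98.0]
z68 [18.0, 121.0] [44.0, 106.0]
z68 [-8.0, 89.0] [7.0, 89.0]
z68 [-9.0, 91.0] [12.0, 91.0]
z68 [35.0, 88.0] [35.0, 99.0]
z68 [4.0, 102.0] [10.0, 114.0]
z68 [-11.0, 32.0] [-11.0, 47.0]
z68 [37.0, 111.0] [39.0, 122.0]
z68 [35.0, 74.0] [35.0, 87.0]
z68 [-13.0, 71.0] [-13.0, 83.0]
z68 [-10.0, 110.0] [4.0, 103.0]
```

The tongue now lies as at the start: scene corner (224,204), edges -9..+8 mm. I'll release, rise, and come back straddling both plates with the fingertips higher.

arm_command --rows '[[[14,0,0,0,0],[24,0,0,0,0],[30,0,0,0.1,0],[30,0,0,0.3,0],[30,0,0,0.4,0],[40,0,0,0.25,0],[70,-0.17,-0.11,0,0],[85,-0.17,-0.11,0,0],[85,0,0,0,0],[85,0,0,0,0]]]' --newtons 45

```text
t: 39.25
eef_pos: [0.4999, 0.0508, 0.1356]
tool_rot: [-0.0, 0.629, 0.778, -0.0]
contact_force: [0.0, 0.5, 0.0]
gripper_width: 0.994
grasp_force: 0.0
```

```bash
python3 look.py 20
```

```text
t 39.25 tcp [0.4999 0.0508 0.1356] y-axis [ 0.978  0.21  -0.   ] z [-0.001  0.    -1.   ] yawdeg 12.12 w 84.9 F [0.  0.5 0. ] g 0.0
t 39.35 tcp [0.5003 0.0512 0.1357] y-axis [ 0.978  0.21  -0.   ] z [-0.  0. -1.] yawdeg 12.14 w 85.0 F [ 0.7  0.5 -0.1] g 0.0
scene dark
(244, 202, 20, 27) [[244, 202], [245, 225], [256, 228], [263, 220], [260, 220], [255, 225], [252, 203]]
(206, 195, 16, 15) [[216, 195], [215, 198], [217, 199], [214, 201], [209, 197], [206, 199], [211, 209], [221, 204], [220, 199], [217, 199], [218, 196]]
wrist dark
(288, 175, 26, 57) [[313, 175], [293, 176], [293, 184], [288, 202], [290, 231], [293, 228], [294, 209], [296, 207], [309, 206], [308, 203], [297, 203], [295, 201], [294, 182], [296, 179], [313, 177]]
(200, 72, 10, 88) [[200, 72], [200, 159], [209, 74]]
tongue white
[[224, 204], [225, 208], [229, 206], [240, 209], [242, 206], [232, 202]]
```

Run:
```python
from h import *
p=cams.camera_params("wrist");O=np.array([.506,.0530,0]);d=R.from_euler('z',12,degrees=True).as_matrix()
F=lambda u,z:(d.T@(onz(p,u,z)-O)*1000).round(1)
for u,z in(((288,202),.108),((290,231),.108),((293,184),.066),((293,176),.045)): print(u,F(u,z))
ps=cams.camera_params("scene");print((d.T@(get_obs()["eef_pos"]-O)*1000).round(1))
for s in((244,202),(252,203),(245,225),(256,228)): pass
for n,w,s in(("t+",(288,202),(244,202)),("t-",(290,231),(252,203)),("b+",(293,176),(245,225))):
    x,e=tri([ray(p,w),ray(ps,s)]);print(n,(d.T@(x-O)*1000).round(1),np.round(e,4))
```

```text
(288, 202) [-28.   12.3 108. ]
(290, 231) [-27.2 -10.5 108. ]
(293, 184) [-27.9  15.7  66. ]
(293, 176) [-29.6  18.3  45. ]
[ -6.   -0.6 135.7]
t+ [-27.4  10.9 106.6] [0.0012 0.0012]
t- [-26.5 -11.3 108.2] [0.001 0.001]
b+ [-29.9  15.9  36.8] [0.0007 0.0007]
```

It stands upright and stable: plate top at x ≈ -27.5, centred in y, z ≈ 107.5 mm. Descending and closing until just touching.

arm_command --rows '[[[85,0,0.01,-0.2,0],[85,0,0,-0.3,0],[85,0,0,-0.3,0],[85,0,0,-0.13,0],[78,0,0,0,0],[70,0,0,0,0],[63,0,0,0,0],[57,0,0,0,0],[53,0,0,0,0],[51,0,0,0,0]]]'

```text
t: 40.6
eef_pos: [0.5002, 0.0515, 0.0802]
tool_rot: [0.0, 0.628, 0.778, 0.0]
contact_force: [0.2, -0.3, -0.8]
gripper_width: 0.598
grasp_force: 0.0
```

```bash
python3 look.py 21
```

```text
t 40.6 tcp [0.5002 0.0515 0.0802] y-axis [0.978 0.21  0.   ] z [ 0. -0. -1.] yawdeg 12.13 w 51.1 F [ 0.2 -0.3 -0.8] g 0.0
t 40.7 tcp [0.5002 0.0516 0.0802] y-axis [0.978 0.21  0.   ] z [ 0. -0. -1.] yawdeg 12.13 w 50.8 F [ 0.2 -0.8 -0.9] g 0.0
scene dark
(241, 195, 22, 34) [[241, 195], [246, 215], [245, 224], [256, 228], [262, 220], [254, 224], [252, 204], [246, 202], [246, 195]]
(206, 195, 16, 15) [[216, 195], [215, 198], [217, 199], [214, 201], [209, 197], [206, 199], [211, 209], [221, 204], [220, 199], [217, 199], [216, 197], [218, 196]]
wrist dark
(365, 241, 10, 9) [[368, 241], [365, 249], [374, 249], [373, 244]]
(263, 241, 9, 9) [[269, 241], [265, 243], [263, 249], [271, 249]]
(277, 190, 35, 60) [[311, 190], [287, 191], [286, 203], [277, 231], [277, 249], [286, 249], [287, 236], [290, 229], [306, 228], [305, 224], [290, 223], [288, 197], [292, 194], [304, 195], [308, 192], [311, 193]]
(325, 60, 13, 6) [[325, 60], [337, 64], [334, 60]]
tongue white
[[224, 204], [225, 208], [229, 206], [243, 209], [241, 205], [232, 202]]
```

arm_command --rows '[[[48,0.016,0.003,0,0],[45,0.016,0.003,0,0],[42,0.016,0.003,0,0],[39,0.016,0.003,0,0],[36,0.016,0.003,0,0],[32,0.016,0.003,0,0],[28,0,0,0,0],[28,0,0,0,0],[28,0,0,0,0],[28,0,0,0,0]]]'

```text
t: 41.95
eef_pos: [0.5059, 0.0527, 0.0801]
tool_rot: [-0.0, 0.628, 0.778, -0.0]
contact_force: [-0.3, -1.0, -0.5]
gripper_width: 0.328
grasp_force: 0.0
```

```bash
python3 look.py 22;python3 -c "
from h import *
print(get_obs()['torque'])"
```

```text
t 41.95 tcp [0.5059 0.0527 0.0801] y-axis [ 0.978  0.21  -0.   ] z [-0. -0. -1.] yawdeg 12.13 w 28.0 F [-0.3 -1.  -0.5] g 0.0
t 42.05 tcp [0.5059 0.0527 0.0801] y-axis [0.978 0.21  0.   ] z [ 0. -0. -1.] yawdeg 12.13 w 27.9 F [-0.9  0.1 -0.1] g 0.0
scene dark
(244, 202, 19, 27) [[244, 202], [245, 224], [256, 228], [262, 220], [255, 225], [252, 203]]
(245, 195, 7, 5) [[245, 195], [246, 198], [251, 198], [251, 195]]
(206, 195, 16, 15) [[216, 195], [215, 198], [217, 199], [214, 201], [209, 197], [206, 199], [211, 209], [221, 204], [220, 199], [217, 199], [216, 197], [218, 196]]
wrist dark
(286, 239, 8, 11) [[289, 239], [286, 249], [293, 249], [293, 241]]
(344, 238, 8, 12) [[346, 238], [344, 249], [350, 249], [349, 241]]
(266, 190, 38, 60) [[301, 190], [281, 192], [266, 234], [267, 249], [277, 249], [280, 232], [283, 229], [297, 229], [297, 224], [283, 223], [280, 197], [285, 194], [303, 193]]
tongue white
[[224, 204], [225, 208], [229, 206], [243, 210], [242, 205], [232, 202]]
[ 0.03957932 -0.02205815  0.04680953]
```

The numbers now explain everything. From the wrist-view geometry the pad tips sit about 25 mm above the TCP at this opening (tips at z ≈ 0.105), so they were skimming over the plate tops. I need to go about 25 mm lower, with TCP at about 0.055.

arm_command --rows '[[[28,0,0,0.2,0],[55,-0.05,-0.01,0.05,0],[85,-0.05,-0.01,0,0],[85,0,0,0,0],[85,0,0,0,0],[85,0,0,-0.2,0],[85,0,0,-0.25,0],[80,0,0,-0.22,0],[74,0,0,0,0],[68,0,0,0,0]]]'

```text
t: 43.3
eef_pos: [0.5, 0.0517, 0.0549]
tool_rot: [-0.0, 0.628, 0.778, 0.0]
contact_force: [0.5, -0.1, -0.1]
gripper_width: 0.794
grasp_force: 0.0
```

```bash
python3 look.py 23
```

```text
t 43.3 tcp [0.5    0.0517 0.0549] y-axis [0.978 0.21  0.   ] z [-0.  0. -1.] yawdeg 12.15 w 67.8 F [ 0.5 -0.1 -0.1] g 0.0
t 43.4 tcp [0.5003 0.0517 0.0553] y-axis [0.978 0.21  0.001] z [ 0.001  0.    -1.   ] yawdeg 12.14 w 68.1 F [ 1.  -0.5  0.3] g 0.0
scene dark
(206, 197, 16, 13) [[206, 199], [211, 209], [221, 204], [220, 199], [214, 201], [209, 197]]
(232, 195, 31, 34) [[232, 195], [233, 199], [240, 201], [241, 209], [246, 214], [245, 224], [256, 228], [262, 220], [254, 224], [252, 203], [247, 200], [247, 195]]
wrist dark
(384, 244, 9, 6) [[384, 246], [384, 249], [392, 249], [388, 244]]
(246, 244, 8, 6) [[253, 246], [250, 244], [246, 249], [253, 249]]
(271, 200, 40, 50) [[310, 201], [283, 201], [283, 209], [271, 249], [284, 249], [287, 243], [304, 242], [304, 237], [287, 236], [285, 207], [294, 204], [303, 205], [308, 202], [310, 203]]
tongue white
[[224, 204], [225, 208], [226, 206], [238, 208], [238, 205], [232, 202]]
```

arm_command --rows '[[[61,0,0,0,0],[54,0,0,0,0],[49,0.01,0.002,0,0],[46,0.018,0.004,0,0],[43,0.018,0.004,0,0],[40,0.018,0.004,0,0],[37,0.018,0.004,0,0],[32,0.014,0.003,0,0],[28,0,0,0,0],[28,0,0,0,0]]]'

```text
t: 44.65
eef_pos: [0.5064, 0.0529, 0.0563]
tool_rot: [0.001, 0.628, 0.778, 0.0]
contact_force: [-2.8, -1.4, 15.0]
gripper_width: 0.402
grasp_force: 43.5
```

```bash
python3 look.py 24;python3 -c "
from h import *
print(get_obs()['torque'])"
```

```text
t 44.65 tcp [0.5064 0.0529 0.0563] y-axis [0.978 0.21  0.001] z [ 0.001 -0.001 -1.   ] yawdeg 12.13 w 34.3 F [-2.8 -1.4 15. ] g 43.5
t 44.75 tcp [0.5064 0.0529 0.0562] y-axis [0.978 0.21  0.001] z [ 0.001 -0.001 -1.   ] yawdeg 12.13 w 34.5 F [-3.7 -0.4 15.3] g 43.5
scene dark
(206, 197, 16, 13) [[206, 199], [211, 209], [221, 204], [220, 199], [214, 201], [209, 197]]
(238, 195, 25, 31) [[238, 195], [245, 199], [245, 205], [249, 213], [247, 222], [259, 225], [262, 220], [258, 223], [256, 221], [252, 195]]
wrist dark
(350, 226, 9, 24) [[351, 226], [354, 249], [358, 249], [353, 238], [353, 227]]
(280, 198, 21, 52) [[297, 198], [286, 237], [280, 249], [295, 249], [294, 216], [296, 205], [300, 201]]
(336, 197, 19, 17) [[337, 198], [336, 201], [341, 204], [343, 213], [354, 212], [353, 198]]
tongue white
[[234, 211], [236, 213], [243, 213]]
[[224, 204], [245, 209], [241, 204], [232, 202]]
[-0.2918335   1.0064426   0.05199829]
```

Fully squeezed: reading 34.4 mm (about 36 mm true), 43.5 N grip, little sideways force, tongue flat. Lifting 12 cm.

arm_command --rows '[[[28,0,0,0.1,0],[28,0,0,0.15,0],[28,0,0,0.25,0],[28,0,0,0.3,0],[28,0,0,0.3,0],[28,0,0,0.3,0],[28,0,0,0.3,0],[28,0,0,0.2,0],[28,0,0,0.1,0],[28,0,0,0.02,0]]]'

```text
t: 46.0
eef_pos: [0.5057, 0.0526, 0.1762]
tool_rot: [0.0, 0.628, 0.778, -0.0]
contact_force: [-0.6, 0.3, -3.7]
gripper_width: 0.399
grasp_force: 46.1
```

```bash
python3 look.py 25
python3 - <<'E'
from h import *
print(get_obs()['torque'])
ps=cams.camera_params("scene");O=np.array([.506,.0530,0]);d=R.from_euler('z',12,degrees=True).as_matrix()
W=lambda x,y,z:O+d@np.array([x,y,z])/1000
print("expected tongue end/nose/head at +120:",[proj(ps,W(*X)).round(0).tolist() for X in((-10,90,186),(10,90,186),(-10,20,186),(-12,-50,186))])
s=cv2.imread("pics/s25.png");H=cv2.cvtColor(s,cv2.COLOR_BGR2HSV);m=np.zeros(H.shape[:2],np.uint8);m[135:195,195:290]=((H[...,1]<35)&(H[...,2]>140))[135:195,195:290]
for c in cv2.findContours(m,0,2)[0]:
    if cv2.contourArea(c)>12: print(cv2.boundingRect(c),cv2.approxPolyDP(c,1.5,True)[:,0].tolist())
E
```

```text
t 46.0 tcp [0.5057 0.0526 0.1762] y-axis [0.978 0.21  0.   ] z [ 0. -0. -1.] yawdeg 12.13 w 34.1 F [-0.6  0.3 -3.7] g 46.1
t 46.1 tcp [0.5054 0.0526 0.1757] y-axis [ 0.978  0.21  -0.001] z [-0.001 -0.    -1.   ] yawdeg 12.14 w 33.9 F [-0.4  0.3 -3.7] g 46.1
scene dark
(206, 195, 16, 15) [[219, 196], [215, 195], [217, 199], [214, 201], [209, 197], [206, 199], [211, 209], [221, 204], [220, 199], [216, 198]]
wrist dark
(337, 198, 18, 15) [[337, 198], [337, 201], [341, 203], [343, 211], [353, 211], [353, 198]]
(281, 197, 21, 53) [[298, 197], [295, 201], [293, 214], [288, 215], [291, 225], [281, 249], [295, 249], [294, 219], [297, 205], [301, 201]]
(200, 74, 18, 86) [[200, 74], [200, 159], [208, 155], [208, 139], [210, 137], [217, 78]]
tongue white
[[233, 205], [225, 208], [230, 209]]
[-0.01815475  0.02061963 -0.08389146]
expected tongue end/nose/head at +120: [[215.0, 165.0], [219.0, 161.0], [240.0, 170.0], [266.0, 175.0]]
(216, 162, 19, 7) [[216, 165], [232, 168], [234, 164], [218, 162]]
(205, 137, 21, 15) [[205, 140], [212, 143], [211, 146], [207, 145], [206, 147], [218, 151], [225, 146], [224, 144], [219, 144], [222, 147], [220, 149], [216, 148], [213, 144], [217, 143], [214, 143], [211, 137], [209, 141]]
```

The arm is off its ball: 3.7 N on the wrist, and the tongue end at scene (216,165)/(218,162) against (215,165)/(219,161) expected for level at +12 cm. The latch is still squeezed and the key and knob have not moved. Handing in.

```bash
python3 -c "
from station import job
print(job.hand_in())"
```

```text
the job is handed in; nothing more can be done
None
```

I handed the job in at about 46 s with the arm held level 12 cm up, latch squeezed, key standing in the turned knob; but my first squeeze slipped and tipped the arm on its ball before I reset and lifted it, and I viewed 12 pictures, two over the limit of 10.

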